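# Load the control-block fixture and tip out its pots

### The job

Set up the fixture for fitting potentiometers: lay all the dark wooden blanks flat on its bed and push them fully home in one tight row, each with a long edge against the back fence, the first one against the end stop and each next one against the one before. Then pick up the scoop, tip all its potentiometers into the grey tray, and set the empty scoop back down flat on the middle of its rubber mat. If anything gets knocked out of line, put it right, and do not disturb the glue bottle, the tape roll or the tin.

Things in the scene. Friction and masses are not known exactly. Their poses are not given: they have to be found in the camera images.
- corner (a point): Inner corner of the fixed fixture, on its plywood bed (130 x 290, 8 mm thick): here the aluminium back fence face (+x side, along y) meets the end stop face (+y side, along x, 93 mm long); both rise 22 mm above the bed. Blanks belong to -x of the fence and -y of the stop; the bed runs 112 mm to -x, 276 mm to -y. Axes are the fixture's own; its place and yaw vary.
- tray_in (a point): Grey open plastic tray, 124 x 124 mm outside, 4 mm walls, 32 mm high, fixed to the bench; this point is the centre of its inner floor (about 4 mm above the bench).
- mat_top (a point): Black rubber mat 200 x 90 x 3 mm fixed on the bench, the scoop's parking place; this point is the centre of its top, x along its length.
- scoop_grip (a point): Centre of the handle of the loose aluminium scoop (80 g, smooth inside): a black level bar 72 mm long (x), 14 wide (y), 12 high, centre 30 mm above the scoop's underside. +x points from handle to open mouth, z up. The pan is 58 mm wide with 24 mm walls. Parts start to slide out when tipped mouth-down about 0.5 rad; 0.8 to 1 rad empties it.
- scoop_lip (a point): The pan's flat floor starts 37 mm in front of scoop_grip and from 100 mm on rises 6 mm (0.2 rad) to the lip. Middle of the scoop's open lip, 129 mm in front of scoop_grip and 21 mm below it when level. Axes as for scoop_grip.
- scoop_mid (a point): Middle of the scoop's whole length, at its underside: 46 mm in front of scoop_grip and 30 mm below it. Axes as for scoop_grip.
- blank_0_c (a point): Loose dark wooden block (blank), 38 mm (x) by 52 mm (y) by 20 mm high, 60 g, two marked hole centres on top; this point is its centre, 10 mm above its underside. Turned end for end it is the same. Between two and four of the four are present.
- blank_1_c (a point): Loose dark wooden block (blank), 38 mm (x) by 52 mm (y) by 20 mm high, 60 g, two marked hole centres on top; this point is its centre, 10 mm above its underside. Turned end for end it is the same. Between two and four of the four are present.
- blank_2_c (a point): Loose dark wooden block (blank), 38 mm (x) by 52 mm (y) by 20 mm high, 60 g, two marked hole centres on top; this point is its centre, 10 mm above its underside. Turned end for end it is the same. Between two and four of the four are present.
- blank_3_c (a point): Loose dark wooden block (blank), 38 mm (x) by 52 mm (y) by 20 mm high, 60 g, two marked hole centres on top; this point is its centre, 10 mm above its underside. Turned end for end it is the same. Between two and four of the four are present.
- pot_0_c (a point): Loose miniature potentiometer, 17 mm round base and thin shaft, 27 mm high, 12 g, one of six standing in the scoop at the start; this point is its centre half-way up the shaft axis, z along the shaft.
- pot_1_c (a point): Loose miniature potentiometer, 17 mm round base and thin shaft, 27 mm high, 12 g, one of six standing in the scoop at the start; this point is its centre half-way up the shaft axis, z along the shaft.
- pot_2_c (a point): Loose miniature potentiometer, 17 mm round base and thin shaft, 27 mm high, 12 g, one of six standing in the scoop at the start; this point is its centre half-way up the shaft axis, z along the shaft.
- pot_3_c (a point): Loose miniature potentiometer, 17 mm round base and thin shaft, 27 mm high, 12 g, one of six standing in the scoop at the start; this point is its centre half-way up the shaft axis, z along the shaft.
- pot_4_c (a point): Loose miniature potentiometer, 17 mm round base and thin shaft, 27 mm high, 12 g, one of six standing in the scoop at the start; this point is its centre half-way up the shaft axis, z along the shaft.
- pot_5_c (a point): Loose miniature potentiometer, 17 mm round base and thin shaft, 27 mm high, 12 g, one of six standing in the scoop at the start; this point is its centre half-way up the shaft axis, z along the shaft.
- glue_bottle: Bystander: cream squeeze bottle with red tip, 38 mm round, 98 mm high; origin under its centre. Leave it alone.
- masking_tape: Bystander: roll of masking tape lying flat, 101 mm round, 24 mm high; origin under its centre. Leave it alone.
- flux_tin: Bystander: round yellow-brown tin, 52 mm round, 21 mm high; origin under its centre. Leave it alone.
Mind the look-alikes: they are no part of the job. Leave any orange or red look-alike of the part that bears blank_3_c alone.

How it is judged:
On the way, in this order (a step that is already met when the one before it is completed fails the run):
1. all the blanks stand home in a tight row against the fence and the end stop (x of blank_0_c in the frame of corner between -0.0215 and -0.0165 m and z of blank_0_c in the frame of corner between 0.007 and 0.013 m and angle between the y axis of each of blank_0_c, blank_1_c, blank_2_c, blank_3_c and the y axis of corner, either way round below 0.06 rad and linear speed of each of blank_0, blank_1, blank_2, blank_3 below 0.01 m/s and (y of blank_0_c in the frame of corner between -0.0285 and -0.0235 m or (y of blank_0_c in the frame of corner between -0.0815 and -0.0745 m and (y of blank_1_c in the frame of corner between -0.0285 and -0.0235 m or y of blank_2_c in the frame of corner between -0.0285 and -0.0235 m or y of blank_3_c in the frame of corner between -0.0285 and -0.0235 m)) or (y of blank_0_c in the frame of corner between -0.1345 and -0.1255 m and (y of blank_1_c in the frame of corner between -0.0815 and -0.0745 m or y of blank_2_c in the frame of corner between -0.0815 and -0.0745 m or y of blank_3_c in the frame of corner between -0.0815 and -0.0745 m)) or (y of blank_0_c in the frame of corner between -0.1875 and -0.1765 m and (y of blank_1_c in the frame of corner between -0.1345 and -0.1255 m or y of blank_2_c in the frame of corner between -0.1345 and -0.1255 m or y of blank_3_c in the frame of corner between -0.1345 and -0.1255 m))) and x of blank_1_c in the frame of corner between -0.0215 and -0.0165 m and z of blank_1_c in the frame of corner between 0.007 and 0.013 m and (y of blank_1_c in the frame of corner between -0.0285 and -0.0235 m or (y of blank_1_c in the frame of corner between -0.0815 and -0.0745 m and (y of blank_0_c in the frame of corner between -0.0285 and -0.0235 m or y of blank_2_c in the frame of corner between -0.0285 and -0.0235 m or y of blank_3_c in the frame of corner between -0.0285 and -0.0235 m)) or (y of blank_1_c in the frame of corner between -0.1345 and -0.1255 m and (y of blank_0_c in the frame of corner between -0.0815 and -0.0745 m or y of blank_2_c in the frame of corner between -0.0815 and -0.0745 m or y of blank_3_c in the frame of corner between -0.0815 and -0.0745 m)) or (y of blank_1_c in the frame of corner between -0.1875 and -0.1765 m and (y of blank_0_c in the frame of corner between -0.1345 and -0.1255 m or y of blank_2_c in the frame of corner between -0.1345 and -0.1255 m or y of blank_3_c in the frame of corner between -0.1345 and -0.1255 m))) and x of blank_2_c in the frame of corner between -0.0215 and -0.0165 m and z of blank_2_c in the frame of corner between 0.007 and 0.013 m and (y of blank_2_c in the frame of corner between -0.0285 and -0.0235 m or (y of blank_2_c in the frame of corner between -0.0815 and -0.0745 m and (y of blank_0_c in the frame of corner between -0.0285 and -0.0235 m or y of blank_1_c in the frame of corner between -0.0285 and -0.0235 m or y of blank_3_c in the frame of corner between -0.0285 and -0.0235 m)) or (y of blank_2_c in the frame of corner between -0.1345 and -0.1255 m and (y of blank_0_c in the frame of corner between -0.0815 and -0.0745 m or y of blank_1_c in the frame of corner between -0.0815 and -0.0745 m or y of blank_3_c in the frame of corner between -0.0815 and -0.0745 m)) or (y of blank_2_c in the frame of corner between -0.1875 and -0.1765 m and (y of blank_0_c in the frame of corner between -0.1345 and -0.1255 m or y of blank_1_c in the frame of corner between -0.1345 and -0.1255 m or y of blank_3_c in the frame of corner between -0.1345 and -0.1255 m))) and x of blank_3_c in the frame of corner between -0.0215 and -0.0165 m and z of blank_3_c in the frame of corner between 0.007 and 0.013 m and (y of blank_3_c in the frame of corner between -0.0285 and -0.0235 m or (y of blank_3_c in the frame of corner between -0.0815 and -0.0745 m and (y of blank_0_c in the frame of corner between -0.0285 and -0.0235 m or y of blank_1_c in the frame of corner between -0.0285 and -0.0235 m or y of blank_2_c in the frame of corner between -0.0285 and -0.0235 m)) or (y of blank_3_c in the frame of corner between -0.1345 and -0.1255 m and (y of blank_0_c in the frame of corner between -0.0815 and -0.0745 m or y of blank_1_c in the frame of corner between -0.0815 and -0.0745 m or y of blank_2_c in the frame of corner between -0.0815 and -0.0745 m)) or (y of blank_3_c in the frame of corner between -0.1875 and -0.1765 m and (y of blank_0_c in the frame of corner between -0.1345 and -0.1255 m or y of blank_1_c in the frame of corner between -0.1345 and -0.1255 m or y of blank_2_c in the frame of corner between -0.1345 and -0.1255 m)))), for 0.2 s.
2. the scoop is tipped with its lip over the tray (angle between scoop_mid's own z axis and vertical above 0.3 rad and horizontal distance between scoop_lip and tray_in below 0.09 m).
3. all the potentiometers lie in the tray (x of pot_0_c in the frame of tray_in between -0.058 and 0.058 m and y of pot_0_c in the frame of tray_in between -0.058 and 0.058 m and z of pot_0_c in the frame of tray_in between 0 and 0.035 m and linear speed of each of pot_0, pot_1, pot_2, pot_3, pot_4, pot_5 below 0.02 m/s and x of pot_1_c in the frame of tray_in between -0.058 and 0.058 m and y of pot_1_c in the frame of tray_in between -0.058 and 0.058 m and z of pot_1_c in the frame of tray_in between 0 and 0.035 m and x of pot_2_c in the frame of tray_in between -0.058 and 0.058 m and y of pot_2_c in the frame of tray_in between -0.058 and 0.058 m and z of pot_2_c in the frame of tray_in between 0 and 0.035 m and x of pot_3_c in the frame of tray_in between -0.058 and 0.058 m and y of pot_3_c in the frame of tray_in between -0.058 and 0.058 m and z of pot_3_c in the frame of tray_in between 0 and 0.035 m and x of pot_4_c in the frame of tray_in between -0.058 and 0.058 m and y of pot_4_c in the frame of tray_in between -0.058 and 0.058 m and z of pot_4_c in the frame of tray_in between 0 and 0.035 m and x of pot_5_c in the frame of tray_in between -0.058 and 0.058 m and y of pot_5_c in the frame of tray_in between -0.058 and 0.058 m and z of pot_5_c in the frame of tray_in between 0 and 0.035 m), for 0.2 s.
At the end, for the whole second after the job is handed in: Blanks flat in one gapless row: long edge within 2.5 mm of the fence and parallel (0.06 rad), first within 2.5 mm of the end stop, each next within 1 mm more; all six potentiometers in the tray; scoop flat on the mat, its middle within 50 mm of the mat's; all at rest (all of step 1 and all of step 3 and horizontal distance between scoop_mid and mat_top below 0.05 m and z of scoop_mid in the frame of mat_top between -0.003 and 0.004 m and angle between scoop_mid's own z axis and vertical below 0.06 rad and linear speed of scoop below 0.01 m/s); the robot touches nothing.
It fails at once if the glue bottle is disturbed (distance of glue_bottle from where it was at the start of the episode above 0.03 m or angle between glue_bottle's own z axis and vertical above 0.4 rad).
It fails at once if the masking tape is disturbed (distance of masking_tape from where it was at the start of the episode above 0.03 m or angle between masking_tape's own z axis and vertical above 0.4 rad).
It fails at once if the flux tin is disturbed (distance of flux_tin from where it was at the start of the episode above 0.03 m or angle between flux_tin's own z axis and vertical above 0.4 rad).
Of blank_0, blank_1, blank_2, blank_3 only 2 to 4 are there at a start; the rules pass over those that are not, and their reading is None.
At some moment in a run one of blank_0, blank_1, blank_2, blank_3 may be knocked a few centimetres aside while the robot is not near it.
It also fails if it takes over 210 s, if anything falls off the work surface, if the arm or the gripper's body presses on something with over 40 N, if the wrist force passes 120 N, or if a joint passes its speed limit or range.

### The arm

A 6-joint arm with a two-finger parallel gripper is mounted at the origin on a cart in front of the work surface, level with it; the furniture and walls round the work are solid. World frame = base frame: x ahead of the robot, y to its left, z up, the work surface at z = 0. Lengths are in m, angles in rad, forces in N, time in s.
With the tool pointing down it reaches from about 0.375 to 0.9 m from the base axis. Payload 3.1 kg.
Tool frame: the origin (TCP) lies on the front face of the gripper's body, between the roots of the fingers; the fingertips stand 70 mm ahead of it and the grasp point (between the pads) lies 51 mm ahead of it; z points along the fingers, y is the line along which they close (so a half turn about z gives the same grasp; the last joint's range is limited). The gripper opens to 87 mm and grips with 3 to 60 N. Pads are 19 mm wide; open, the fingers measure 117 mm over their backs; the gripper's body (75 mm by 190 mm) begins 51 mm behind the grasp point.
Start: joints at [-1.429, 0.527, 1.433, -0, 1.181, -0.178], TCP at [0.197, -0.593, 0.292] pointing down, gripper open.
Joint ranges: [-3.08, 3.08], [-0.75, 2.2], [0.22, 2.44], [-1.43, 4.57], [0, 2.65], [-2.85, 2.85]. Speed limits (rad/s): [2.79, 2.79, 3.14, 3.14, 3.14, 3.14].

### API

Orientations are given as a unit quaternion [x, y, z, w].
In Python, from rig import robot, cams, ticket gives the robot as it stands. The module is installed in compiled form; this text tells all that it offers.
- The arm moves only by the shell command python3 -m crank 'ROWS' [FORCE]. ROWS is JSON, a list of rows, each a list of 7 numbers: the shift along the tool's x, y, z in cm, then the turn, a rotation vector about the tool's x, y, z in rad, then the closure, from 0 (fully open) to 1 (shut). A call has 1 to 5 rows; each row shifts and turns the commanded pose from where the row before left it, along the tool's axes as they then stand; what a row does not reach is not made up. A row lasts 1/8 s, in which the tool goes at most 62.5 mm and 10.7 degrees, less where a joint would pass 70% of its speed; a pose out of reach is approached as far as the arm can. A call is refused whole if a number of a shift passes 6.25 or a number of a turn 0.188, either way. A call with a gripper value outside its range is refused whole. The fingers move at their own pace and stop on an object; FORCE is the grip in N (left out, the last holds). Time passes only in rows, so rows that do not move let the fingers close. It gives the time, the measured TCP pose, the force, the opening and the grip force at its end, in the units of the state.
- robot.get_obs(): the state, without advancing time (a new reading comes with each control period).
- cams.camera(name): name is "scene" or "top"; returns the picture (480x640x3 uint8, red, green, blue); there is no depth.
- cams.camera_info(name): a dict with "intrinsics" (3x3 intrinsics, pixels), "pose" (4x4, takes a point from camera to world coordinates). Camera axes: x right, y down, z forward; pixel columns grow to the right and rows downward; lengths in m; the calibration is good to about 2 mm. A picture is of the moment at which its call begins. camera_info takes no time and is no camera call.
- ticket.hand_in(): hands the job in; it is judged then, once.
The state is a dict: "time": time; "q": joint angles; "joint_velocities": joint speeds; "joint_torque": joint torques, N m; "position": TCP position; "tool_rot": TCP orientation; "ft_force": force on the tool from outside, world axes, zero at the start; "moment": the same for the moment, N m; "grip_width": finger opening in m; "grip_force": force on a finger pad.
Only numpy, scipy, OpenCV 4.12 (cv2) and the standard library are available. Lean on these libraries where they do the work, as an engineer would, in place of code of your own. Each camera call takes 0.05 s, during which the arm holds its last target. There are 200 camera calls.

## Working session

There is one attempt and no reset: what is moved stays moved. The work goes in short steps, Python scripts to look and compute and a shell command to move; the robot and the scene stay as the last step left them, time stands still between calls to the robot, and variables do not carry over. Pictures are saved under pics/ and viewed, at most 14 in all, crops included, and the job is handed in when it is done.

```bash
mkdir -p pics; python3 - <<'E'
from rig import robot,cams,ticket
import cv2,numpy as np
np.set_printoptions(precision=4,suppress=True)
for n in("scene","top"):
    im=cams.camera(n); cv2.imwrite(f"pics/{n}0.png",cv2.cvtColor(im,cv2.COLOR_RGB2BGR))
    i=cams.camera_info(n); print(n,np.array(i["intrinsics"]),np.array(i["pose"]))
print(robot.get_obs())
E
```

```text
scene [[624.4983   0.     321.0295]
 [  0.     624.4983 244.3728]
 [  0.       0.       1.    ]] [[ 0.703  -0.3888  0.5955 -0.4085]
 [-0.7112 -0.3937  0.5824 -0.9701]
 [ 0.008  -0.833  -0.5533  0.9515]
 [ 0.      0.      0.      1.    ]]
top [[614.2902   0.     313.2894]
 [  0.     614.2902 242.0309]
 [  0.       0.       1.    ]] [[ 0.0167 -0.9868  0.1611  0.3302]
 [-0.9999 -0.0165  0.0022 -0.018 ]
 [ 0.0005 -0.1611 -0.9869  1.322 ]
 [ 0.      0.      0.      1.    ]]
{'time': 0.1, 'q': array([-1.4285,  0.5284,  1.4338,  0.    ,  1.1814, -0.1785]), 'joint_velocities': array([-0.0006, -0.0021, -0.0026,  0.0005,  0.0001, -0.0003]), 'joint_torque': array([ -0.0003, -44.0987, -17.7151,   0.0634,   0.0534,  -0.    ]), 'position': array([ 0.197 , -0.5926,  0.2914]), 'tool_rot': array([ 0.9872,  0.1597,  0.    , -0.001 ]), 'ft_force': array([ 0.3641, -0.7732, -0.1806]), 'moment': array([0.0043, 0.0448, 0.0201]), 'grip_force': 0.0, 'grip_width': 0.08674247642919376}
```

View pics/scene0.png

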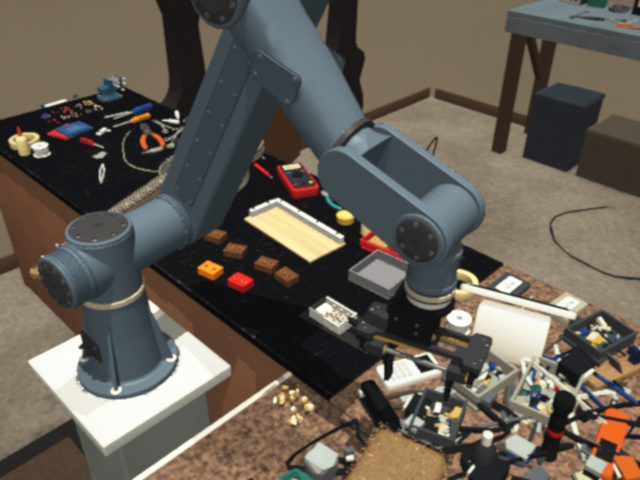

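View pics/top0.png

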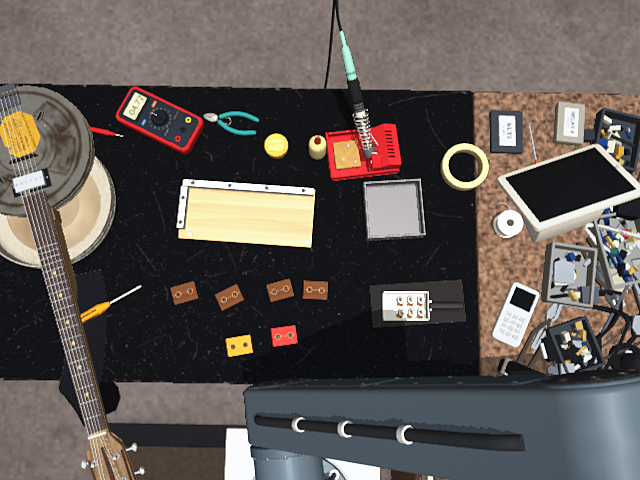

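The top view shows four dark blanks at (184,293), (230,297), (280,290) and (316,290). The orange (239,345) and red (284,336) blocks are look-alikes, so I'll leave those. The fixture corner is at about (185,183), the tray at (394,209), and the scoop at (405,306) with its handle to the right. I'll enlarge crops to measure these.

```bash
cat > h.py <<'E'
import numpy as np,cv2
from rig import robot,cams
from scipy.spatial.transform import Rotation as R
np.set_printoptions(precision=4,suppress=True)
I={n:cams.camera_info(n) for n in("scene","top")}
def ray(n,p):
    K=np.array(I[n]["intrinsics"]);T=np.array(I[n]["pose"])
    return T[:3,3],T[:3,:3]@np.linalg.solve(K,[p[0],p[1],1.])
def onz(n,p,z):
    o,d=ray(n,p); return o+d*(z-o[2])/d[2]
def tri(pt,ps):
    A=[];b=[]
    for n,p in(("top",pt),("scene",ps)):
        o,d=ray(n,p);d=d/np.linalg.norm(d);P=np.eye(3)-np.outer(d,d);A.append(P);b.append(P@o)
    x,*_=np.linalg.lstsq(np.vstack(A),np.hstack(b),rcond=None); return x
def proj(n,X):
    K=np.array(I[n]["intrinsics"]);T=np.array(I[n]["pose"]);c=K@(T[:3,:3].T@(np.array(X)-T[:3,3]));return c[:2]/c[2]
def crop(im,x0,y0,w,h,s,name):
    c=cv2.resize(im[y0:y0+h,x0:x0+w],None,fx=s,fy=s,interpolation=cv2.INTER_CUBIC)
    c=cv2.cvtColor(c,cv2.COLOR_RGB2BGR)
    for k in range(0,w,10):
        cv2.putText(c,str(x0+k),(k*s,8),0,.3,(0,255,255),1) if k%20==0 else 0; cv2.line(c,(k*s,10),(k*s,16),(0,255,255),1)
    for k in range(0,h,10):
        cv2.putText(c,str(y0+k),(0,k*s+4),0,.3,(0,255,255),1) if k%20==0 else 0; cv2.line(c,(22,k*s),(28,k*s),(0,255,255),1)
    cv2.imwrite(name,c)
def ob():
    o=robot.get_obs(); print("t",round(o["time"],2),"p",o["position"],"eul",R.from_quat(o["tool_rot"]).as_euler("ZYX"),"f",o["ft_force"],"w",round(o["grip_width"],4),"gf",round(o["grip_force"],1),"q",o["q"])
E
python3 - <<'E'
from h import *
t=cv2.cvtColor(cv2.imread("pics/top0.png"),cv2.COLOR_BGR2RGB);s=cv2.cvtColor(cv2.imread("pics/scene0.png"),cv2.COLOR_BGR2RGB)
crop(t,165,170,160,140,5,"pics/c1.png")
crop(t,355,170,115,160,3,"pics/c2a.png");crop(s,190,190,230,150,3,"pics/c3.png")
crop(t,355,175,120,150,4,"pics/c2.png")
E
```

```text
(no output)
```

View pics/c1.png

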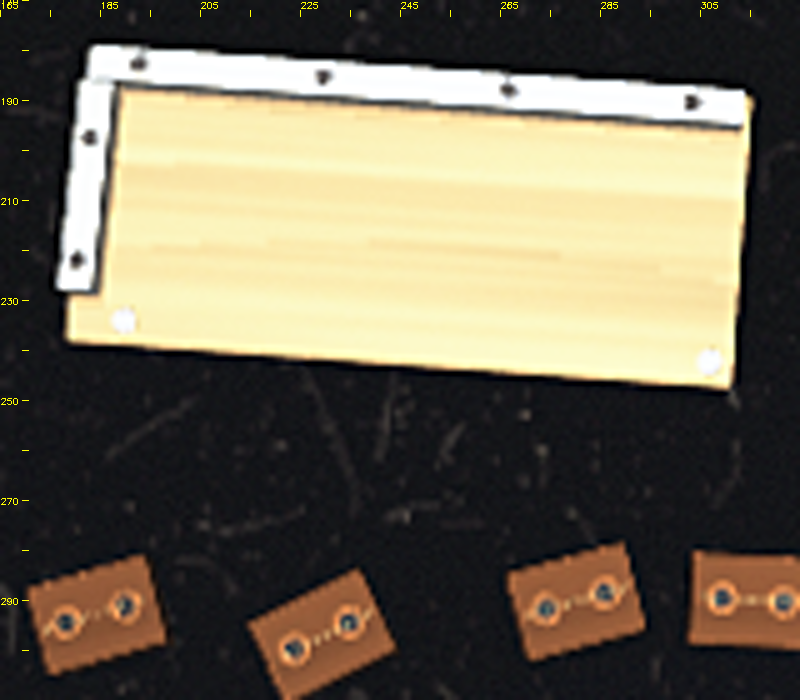

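View pics/c2.png

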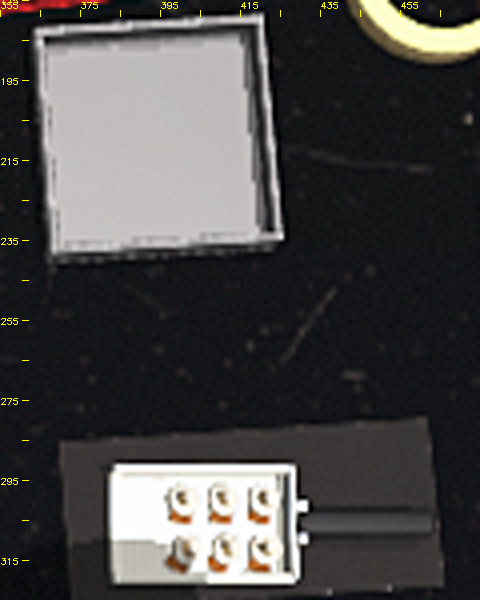

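View pics/c3.png

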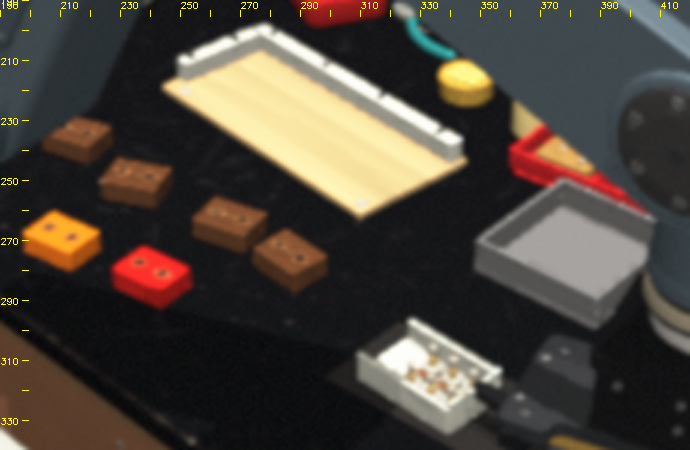

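```bash
python3 - <<'E'
from h import *
c=lambda x,y,x0=165,y0=170,s=5:((x+.5)/s-.5+x0,(y+.5)/s-.5+y0)
T=lambda x,y:c(x,y); S=lambda x,y:c(x,y,190,190,3); U=lambda x,y:c(x,y,355,175,4)
H=[((66,622),(125,605)),((293,648),(348,622)),((545,608),(604,593)),((722,598),(783,601))]
SC=[(82,130),(137,168),(233,213),(290,248)]
for (a,b),s in zip(H,SC):
    A=onz("top",T(*a),.02);B=onz("top",T(*b),.02);d=B-A
    print("blank",(A+B)/2,"long-axis yaw vs y",np.arctan2(d[0],-d[1]),np.linalg.norm(d),"tri",tri((np.array(T(*a))+T(*b))/2,S(*s)))
print("corner tri",tri(T(117,88),S(262,52)))
C=onz("top",T(117,88),.008);F=onz("top",T(742,128),.008);E=onz("top",T(100,292),.008)
Bl=onz("top",T(65,342),.008);Br=onz("top",T(732,388),.008);Tr=onz("top",T(751,97),.008)
print("C",C,"F",F,"E",E,"len",np.linalg.norm(F-C),np.linalg.norm(E-C),"bed",Bl,Br,Tr,np.linalg.norm(Bl-Br),np.linalg.norm(Tr-Br))
for n,(a,b) in dict(f=(F,C),bed=(Br,Bl)).items(): d=b-a;print(n,"yaw",np.arctan2(-d[0],d[1]))
d=C-E;print("stop yaw",np.arctan2(d[1],d[0]))
print("tray rim",[onz("top",U(*p),.032) for p in((36,32),(262,15),(283,240),(52,255))])
print("mat",[onz("top",U(*p),.003) for p in((58,442),(428,418),(444,587))])
print("handle",[onz("top",U(*p),.039) for p in((304,523),(432,523))],"pan",[onz("top",U(*p),.027) for p in((112,465),(297,465),(298,583),(112,583))])
E
```

```text
blank [0.4302 0.2577 0.02  ] long-axis yaw vs y 0.2998750954625549 0.025784837303665764 tri [0.4316 0.2575 0.017 ]
blank [0.4227 0.162  0.02  ] long-axis yaw vs y 0.461922700137577 0.025527751552240543 tri [0.4221 0.1616 0.0248]
blank [0.4391 0.0549 0.02  ] long-axis yaw vs y 0.26636106115167535 0.025765784378158366 tri [0.4397 0.0544 0.0206]
blank [ 0.4408 -0.0206  0.02  ] long-axis yaw vs y -0.032450414516899895 0.02590488247936952 tri [ 0.44   -0.0201  0.0219]
corner tri [0.6629 0.2639 0.0034]
C [0.6622 0.2625 0.008 ] F [ 0.6488 -0.0126  0.008 ] E [0.5709 0.2654 0.008 ] len 0.27549173418394574 0.09136127659105026 bed [0.5486 0.2795 0.008 ] [ 0.5333 -0.0102  0.008 ] [ 0.6629 -0.0164  0.008 ] 0.2901216648257737 0.1297241962688394
f yaw -0.048775370599367276
bed yaw -0.052913022263240295
stop yaw -0.03146765554407687
tray rim [array([ 0.6727, -0.1217,  0.032 ]), array([ 0.6842, -0.244 ,  0.032 ]), array([ 0.5608, -0.2537,  0.032 ]), array([ 0.5506, -0.1306,  0.032 ])]
mat [array([ 0.4536, -0.1367,  0.003 ]), array([ 0.4699, -0.3359,  0.003 ]), array([ 0.3797, -0.3424,  0.003 ])]
handle [array([ 0.4102, -0.2615,  0.039 ]), array([ 0.4113, -0.3281,  0.039 ])] pan [array([ 0.4397, -0.163 ,  0.027 ]), array([ 0.4413, -0.2605,  0.027 ]), array([ 0.3796, -0.2602,  0.027 ]), array([ 0.3779, -0.1629,  0.027 ])]
```

The measurements agree with the given sizes and heights. The fixture corner is at about (0.661, 0.261) with yaw -0.05. Blanks 0 to 3 are at y = 0.258, 0.162, 0.055 and -0.021. The tray centre is (0.617, -0.188) and the mat centre (0.417, -0.240). I'm moving above blank 0.

```bash
for i in 1 2; do python3 -m crank '[[5.1,-3.5,0,0,0,0,0.31],[5.1,-3.5,0,0,0,0,0.31],[5.1,-3.5,0,0,0,0,0.31],[5.1,-3.5,0,0,0,0,0.31]]' 15; done
for i in 1 2; do python3 -m crank '[[1,-5.7,1.7,0,0,0,0.31],[1,-5.7,1.7,0,0,0,0.31],[1,-5.7,1.7,0,0,0,0.31],[1,-5.7,1.7,0,0,0,0.31]]' ; done
python3 -c "
from h import *
ob()"
```

```text
time: 0.6
position: [0.3473, -0.3942, 0.2919]
tool_rot: [0.987, 0.159, 0.0, -0.0]
ft_force: [0.5, -0.6, -0.6]
grip_width: 0.0618
grip_force: 0.0
time: 1.1
position: [0.4968, -0.1969, 0.292]
tool_rot: [0.987, 0.16, -0.0, -0.0]
ft_force: [1.1, -0.4, 0.6]
grip_width: 0.0602
grip_force: 0.0
time: 1.6
position: [0.4616, 0.032, 0.2237]
tool_rot: [0.987, 0.16, 0.0, 0.0]
ft_force: [0.5, 0.2, -0.6]
grip_width: 0.06
grip_force: 0.0
time: 2.1
position: [0.4277, 0.2611, 0.1555]
tool_rot: [0.987, 0.16, -0.0, 0.0]
ft_force: [1.0, -0.2, 0.5]
grip_width: 0.06
grip_force: 0.0
t 2.1 p [0.4277 0.2611 0.1555] eul [0.3207 0.     3.1415] f [ 1.0328 -0.1941  0.5445] w 0.06 gf 0.0 q [ 0.3247  0.5842  1.8593 -0.0001  0.698   1.5749]
```

```bash
cat >> h.py <<'E'
C=np.array([.661,.261]);YAW=-.05
def fx(x,y): return C+np.array([[np.cos(YAW),-np.sin(YAW)],[np.sin(YAW),np.cos(YAW)]])@[x,y]
def rel(xy,phi,z,cur):
    d=np.array(xy)-cur[:2];p=cur[3]
    return np.array([d@[np.cos(p),np.sin(p)]*100,d@[np.sin(p),-np.cos(p)]*100,(cur[2]-z)*100,0,0,p-phi])
def cur():
    o=robot.get_obs();return np.array([*o["position"],R.from_quat(o["tool_rot"]).as_euler("ZYX")[0]])
E
python3 -m crank '[[0.1,0.4,3,0,0,0.02,0.31],[0,0,3,0,0,0,0.31],[0,0,2.2,0,0,0,0.31],[0,0,0,0,0,0,0.31]]' 15
python3 -m crank '[[0,0,0,0,0,0,0.6],[0,0,0,0,0,0,0.6],[0,0,0,0,0,0,0.6],[0,0,0,0,0,0,0.6]]' 15
python3 -m crank '[[0,0,-3,0,0,0,0.6],[0,0,-3,0,0,0,0.6],[0,0,-3,0,0,0,0.6],[0,0,0,0,0,0,0.6]]' 15
python3 -c "
from h import *
ob();c=cur()
for k in range(4): print(fx(-.024,-.026-.025-.052*k),rel(fx(-.024,-.026-.025-.052*k),-.05,.15,c))"
```

```text
time: 2.6
position: [0.4293, 0.2555, 0.0727]
tool_rot: [0.989, 0.15, -0.002, 0.0]
ft_force: [0.3, 1.0, -0.2]
grip_width: 0.0603
grip_force: 0.0
time: 3.1
position: [0.4307, 0.2559, 0.075]
tool_rot: [0.989, 0.15, 0.001, -0.0]
ft_force: [-1.3, -0.7, 5.3]
grip_width: 0.0522
grip_force: 15.0
time: 3.6
position: [0.4315, 0.2562, 0.1663]
tool_rot: [0.989, 0.15, 0.003, -0.0]
ft_force: [0.0, -0.4, -0.5]
grip_width: 0.0516
grip_force: 15.0
t 3.6 p [0.4315 0.2562 0.1663] eul [ 0.3009 -0.0053 -3.1415] f [ 0.0497 -0.3559 -0.4671] w 0.0516 gf 15.0 q [0.3128 0.564  1.854  0.     0.7183 1.5826]
[0.6345 0.2113] [18.055  10.3073  1.6284  0.      0.      0.3509]
[0.6319 0.1593] [16.2676 15.1904  1.6284  0.      0.      0.3509]
[0.6293 0.1074] [14.4801 20.0735  1.6284  0.      0.      0.3509]
[0.6267 0.0555] [12.6926 24.9566  1.6284  0.      0.      0.3509]
```

```bash

python3 -m crank '[[4.5,2.6,0.4,0,0,0,0.6],[4.5,2.6,0.4,0,0,0,0.6],[4.5,2.6,0.4,0,0,0,0.6],[4.5,2.6,0.4,0,0,0,0.6]]'
python3 -m crank '[[0,0,0,0,0,0.175,0.6],[0,0,0,0,0,0.175,0.6],[0,0,0,0,0,0,0.6],[0,0,0,0,0,0,0.6]]'
python3 -c "
from h import *
ob();c=cur()
print(rel(fx(-.024,-.051),-.05,.083,c))
crop(cams.camera('top'),165,170,160,140,5,'pics/d1.png')"
```

```text
time: 4.1
position: [0.6338, 0.2091, 0.1464]
tool_rot: [0.989, 0.15, -0.001, -0.0]
ft_force: [0.3, 1.4, -0.7]
grip_width: 0.0518
grip_force: 15.0
time: 4.6
position: [0.6325, 0.2097, 0.1474]
tool_rot: [1.0, -0.023, -0.001, 0.0]
ft_force: [0.7, -0.5, -1.0]
grip_width: 0.0518
grip_force: 15.0
t 4.6 p [0.6325 0.2097 0.1474] eul [-0.0466  0.0015  3.1413] f [ 0.6543 -0.5036 -1.0378] w 0.0518 gf 15.0 q [ 0.1528  0.7556  1.4298 -0.      0.9578  1.7703]
[ 0.1896 -0.1617  6.4355  0.      0.      0.0034]
```

View pics/d1.png

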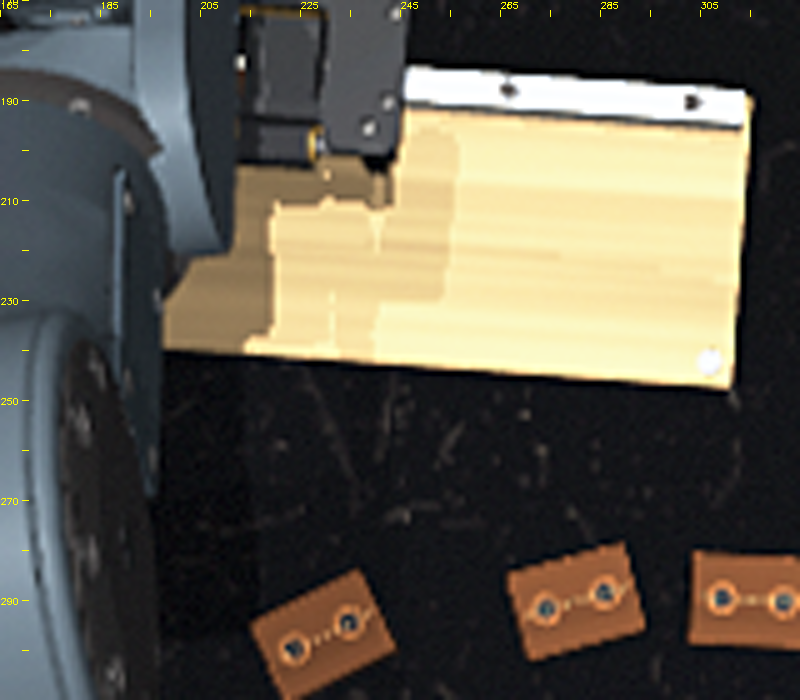

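The arm hides the blank in this view, and the other three blanks have not moved. I'm lowering it, then sliding it to the fence by force feel.

```bash

python3 -m crank '[[0.1,-0.1,3,0,0,0,0.6],[0,0,2.5,0,0,0,0.6],[0,0,0.7,0,0,0,0.6],[0,0,0,0,0,0,0.6]]'
python3 -m crank '[[0.2,0,0.1,0,0,0,0.6],[0.2,0,0,0,0,0,0.6],[0.2,0,0,0,0,0,0.6],[0,0,0,0,0,0,0.6]]'
python3 -m crank '[[0.2,0,0,0,0,0,0.6],[0.1,0,0,0,0,0,0.6],[0,0,0,0,0,0,0.6]]'
python3 -c "
from h import *
ob()"
```

```text
time: 5.15
position: [0.634, 0.2108, 0.0861]
tool_rot: [1.0, -0.024, -0.0, 0.0]
ft_force: [-0.1, -0.2, -0.1]
grip_width: 0.0516
grip_force: 15.0
time: 5.65
position: [0.6393, 0.2105, 0.0854]
tool_rot: [1.0, -0.025, -0.001, 0.0]
ft_force: [-2.9, 1.2, 1.4]
grip_width: 0.0515
grip_force: 15.0
time: 6.02
position: [0.6397, 0.2104, 0.0845]
tool_rot: [1.0, -0.025, -0.004, 0.0]
ft_force: [-6.3, 1.2, 2.9]
grip_width: 0.0516
grip_force: 15.0
t 6.03 p [0.6397 0.2104 0.0845] eul [-0.0494  0.0085  3.1407] f [-6.2907  1.1548  2.8798] w 0.0516 gf 15.0 q [0.1519 0.852  1.4258 0.001  0.8724 1.7714]
```

```bash

python3 -m crank '[[0,0,0.2,0,0,0,0.6],[0,0,0,0,0,0,0.3],[0,0,0,0,0,0,0.3],[0,0,-3,0,0,0,0.3],[0,0,-3,0,0,0,0.3]]'
python3 -m crank '[[0,5,0,0,0,0,1],[0,0,0,0,0,0,1],[0,0,0,0,0,0,1],[0,0,0,0,0,0,1],[0,0,0,0,0,0,1]]'
python3 -c "
from h import *
ob();c=cur(); print(rel(fx(-.02,-.100),-.05,.083,c))
crop(cams.camera('top'),165,170,160,140,5,'pics/d2.png')"
```

```text
time: 6.65
position: [0.6439, 0.2101, 0.1436]
tool_rot: [1.0, -0.025, 0.001, 0.0]
ft_force: [0.3, -0.7, -1.3]
grip_width: 0.0609
grip_force: 0.0
time: 7.28
position: [0.6406, 0.1612, 0.143]
tool_rot: [1.0, -0.024, -0.0, -0.0]
ft_force: [-0.8, -1.2, 0.6]
grip_width: 0.019
grip_force: 0.0
t 7.28 p [0.6406 0.1612 0.143 ] eul [-0.048   0.0001 -3.1415] f [-0.7931 -1.1695  0.5942] w 0.019 gf 0.0 q [0.0777 0.7549 1.449  0.0001 0.9378 1.6964]
[-0.4599 -0.0696  5.9961  0.      0.      0.002 ]
```

View pics/d2.png

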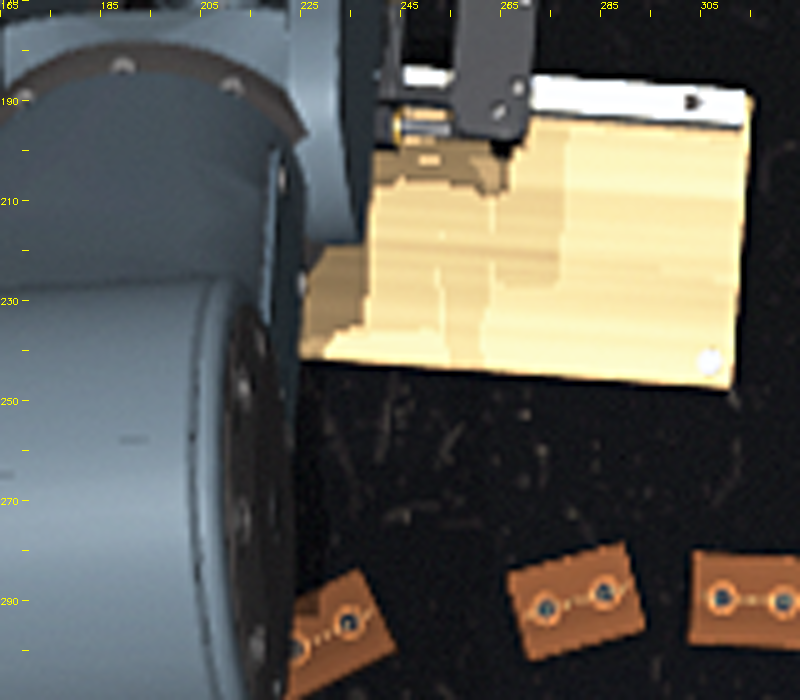

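The arm still hides the placed blank. I'm continuing with the fist push along +y.

```bash

python3 -m crank '[[-0.4,0,2,0,0,0,1],[0,0,2,0,0,0,1],[0,0,2,0,0,0,1],[0,0,0,0,0,0,1]]'
python3 -m crank '[[0,-0.5,0,0,0,0,1],[0,-0.5,0,0,0,0,1],[0,-0.5,0,0,0,0,1],[0,-0.5,0,0,0,0,1],[0,-0.4,0,0,0,0,1]]'
python3 -m crank '[[0,-0.4,0,0,0,0,1],[0,-0.3,0,0,0,0,1],[0,-0.2,0,0,0,0,1],[0,0,0,0,0,0,1]]'
python3 -c "
from h import *
ob();c=cur(); print(-rel(C,-.05,.083,c)[:3])"
```

```text
time: 7.82
position: [0.6353, 0.1605, 0.0807]
tool_rot: [1.0, -0.025, -0.002, 0.0]
ft_force: [-0.0, -0.5, -0.2]
grip_width: 0.0006
grip_force: 0.0
time: 8.45
position: [0.638, 0.1849, 0.0836]
tool_rot: [1.0, -0.024, 0.0, 0.0]
ft_force: [-0.0, -0.5, 0.7]
grip_width: 0.0007
grip_force: 0.3
time: 8.95
position: [0.6382, 0.1937, 0.0831]
tool_rot: [1.0, -0.025, -0.0, -0.0]
ft_force: [0.3, -0.2, 0.6]
grip_width: 0.0005
grip_force: 0.0
t 8.95 p [0.6382 0.1937 0.0831] eul [-0.0492  0.0001 -3.1414] f [ 0.288  -0.1768  0.6008] w 0.0005 gf 0.0 q [0.1274 0.8459 1.4499 0.0003 0.8459 1.7472]
[-1.9455  6.8319 -0.0148]
```

```bash

for i in 1 2 3; do python3 -m crank '[[0,-0.15,0,0,0,0,1],[0,0,0,0,0,0,1]]' | egrep 'posi|force'; done
```

```text
position: [0.6383, 0.1951, 0.0832]
ft_force: [-0.1, 0.3, 0.3]
grip_force: 0.0
position: [0.6384, 0.1966, 0.0833]
ft_force: [-0.2, 0.0, 1.1]
grip_force: 0.0
position: [0.6385, 0.1981, 0.0833]
ft_force: [0.1, -0.3, 0.4]
grip_force: 0.0
```

```bash

for i in 1 2 3 4 5; do python3 -m crank '[[0,-0.15,0,0,0,0,1],[0,0,0,0,0,0,1]]' | egrep 'posi|ft_force'; done
```

```text
position: [0.6385, 0.1993, 0.0833]
ft_force: [-0.3, -1.1, -0.5]
position: [0.6385, 0.1996, 0.0833]
ft_force: [-0.1, -5.8, 0.4]
position: [0.6385, 0.1998, 0.0833]
ft_force: [-0.3, -9.1, 2.1]
position: [0.6386, 0.2, 0.0833]
ft_force: [-1.0, -12.6, 1.6]
position: [0.6386, 0.2001, 0.0833]
ft_force: [-1.4, -16.9, 3.9]
```

```bash

python3 -m crank '[[0,1.5,0,0,0,0,1],[0,0,-4,0,0,0,0.5],[0,0,-3,0,0,-0.17,0.31],[0,0,0,0,0,-0.17,0.31],[0,0,0,0,0,-0.172,0.31]]'
python3 -c "
from h import *
ob();c=cur(); print(rel((.4225,.162),.462,.0745,c))"
```

```text
time: 11.58
position: [0.6384, 0.1909, 0.1541]
tool_rot: [0.973, 0.232, 0.001, -0.0]
ft_force: [-0.4, -0.2, 0.3]
grip_width: 0.0327
grip_force: 0.0
t 11.57 p [0.6384 0.1909 0.1541] eul [ 0.4682 -0.0022 -3.1411] f [-0.383  -0.1792  0.2646] w 0.0327 gf 0.0 q [0.1229 0.7456 1.429  0.0014 0.9651 1.2246]
[-20.573   -7.1605   7.9613   0.       0.       0.0062]
```

```bash

python3 -m crank '[[-5.1,-1.8,0,0,0,0,0.31],[-5.1,-1.8,0,0,0,0,0.31],[-5.1,-1.8,0,0,0,0,0.31],[-5.1,-1.8,0,0,0,0,0.31],[0,0,0,0,0,0,0.31]]'
python3 -c "
from h import *
ob();c=cur(); print(rel((.4225,.162),.462,.0745,c))
crop(cams.camera('top'),165,170,160,140,5,'pics/d3.png')"
```

```text
time: 12.2
position: [0.4171, 0.1637, 0.1531]
tool_rot: [0.973, 0.23, -0.004, -0.001]
ft_force: [0.7, 0.9, -0.3]
grip_width: 0.0598
grip_force: 0.0
t 12.2 p [0.4171 0.1637 0.1531] eul [ 0.4632  0.0079 -3.138 ] f [ 0.6973  0.9495 -0.3302] w 0.0598 gf 0.0 q [0.1232 0.549  1.9868 0.0013 0.6144 1.2298]
[0.4099 0.3921 7.8567 0.     0.     0.0012]
```

View pics/d3.png

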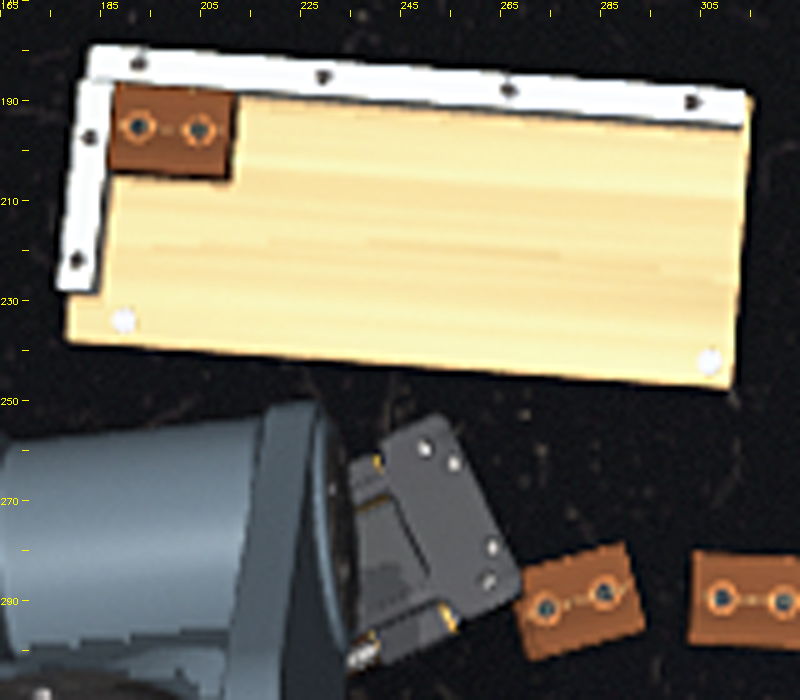

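The picture shows blank 0 home in the corner, holes at about (192.6,195) and (205,196), and the other blanks where they were. I'm gripping blank 1.

```bash

python3 -m crank '[[0.4,0.4,3,0,0,0,0.31],[0,0,3,0,0,0,0.31],[0,0,1.8,0,0,0,0.31],[0,0,0,0,0,0,0.31]]' 15
python3 -m crank '[[0,0,0,0,0,0,0.6],[0,0,0,0,0,0,0.6],[0,0,0,0,0,0,0.6],[0,0,0,0,0,0,0.6]]' 15
python3 -m crank '[[0,0,-3,0,0,0,0.6],[0,0,-3,0,0,0,0.6],[0,0,-2,0,0,0,0.6],[0,0,0,0,0,0,0.6]]' 15
python3 -c "
from h import *
ob();c=cur()
print(rel(fx(-.024,-.103),-.05,.083,c))"
```

```text
time: 12.75
position: [0.4303, 0.1622, 0.0741]
tool_rot: [0.973, 0.229, 0.0, -0.0]
ft_force: [1.3, 0.1, 0.2]
grip_width: 0.06
grip_force: 0.0
time: 13.25
position: [0.4292, 0.1621, 0.0759]
tool_rot: [0.973, 0.229, 0.001, 0.0]
ft_force: [0.0, 1.3, 4.4]
grip_width: 0.0517
grip_force: 15.0
time: 13.75
position: [0.4295, 0.1622, 0.1565]
tool_rot: [0.973, 0.229, 0.002, 0.0]
ft_force: [0.3, 0.5, -0.6]
grip_width: 0.0516
grip_force: 15.0
t 13.75 p [0.4295 0.1622 0.1565] eul [ 0.4629 -0.0034  3.1404] f [ 0.2739  0.5131 -0.5845] w 0.0516 gf 15.0 q [0.1169 0.548  1.9644 0.0001 0.6256 1.2247]
[17.9827  9.2948  7.3498  0.      0.      0.5129]
```

```bash

python3 -m crank '[[4.6,2.3,0,0,0,0,0.6],[4.6,2.3,0,0,0,0,0.6],[4.6,2.3,0,0,0,0,0.6],[4.3,2.4,0,0,0,0,0.6],[0,0,0,0,0,0.171,0.6]]'
python3 -m crank '[[0,0,0,0,0,0.171,0.6],[0,0,0,0,0,0.171,0.6],[0,0,0,0,0,0,0.6],[0,0,0,0,0,0,0.6]]'
python3 -c "
from h import *
ob();c=cur()
print(rel(fx(-.019,-.103),-.05,.0845,c))"
```

```text
time: 14.38
position: [0.6363, 0.1589, 0.1538]
tool_rot: [0.99, 0.142, 0.002, 0.0]
ft_force: [-0.9, 0.5, -0.4]
grip_width: 0.0517
grip_force: 15.0
time: 14.88
position: [0.6318, 0.1596, 0.1543]
tool_rot: [1.0, -0.024, -0.001, 0.0]
ft_force: [0.0, 0.3, -1.1]
grip_width: 0.052
grip_force: 15.0
t 14.88 p [0.6318 0.1596 0.1543] eul [-0.0478  0.0016  3.1414] f [ 0.0435  0.3048 -1.0625] w 0.052 gf 15.0 q [ 0.0762  0.7303  1.4674 -0.      0.9454  1.6948]
[0.5052 0.0247 6.9773 0.     0.     0.0022]
```

```bash

python3 -m crank '[[0.3,0,3,0,0,0,0.6],[0.1,0,3,0,0,0,0.6],[0,0,0.8,0,0,0,0.6],[0,0,0,0,0,0,0.6]]' | egrep "posi|ft_"
python3 -m crank '[[0.2,0,0.1,0,0,0,0.6],[0.2,0,0,0,0,0,0.6],[0.2,0,0,0,0,0,0.6],[0,0,0,0,0,0,0.6]]'| egrep "posi|ft_"
for i in 1 2 3; do python3 -m crank '[[0.15,0,0,0,0,0,0.6],[0,0,0,0,0,0,0.6]]'| egrep "posi|ft_"; done
```

```text
position: [0.636, 0.1594, 0.0869]
ft_force: [0.2, 0.6, -0.8]
position: [0.6425, 0.1592, 0.0867]
ft_force: [0.1, 0.3, -0.3]
position: [0.6428, 0.1591, 0.0862]
ft_force: [-3.4, 0.3, 2.5]
position: [0.6431, 0.1591, 0.0861]
ft_force: [-5.1, 0.3, 3.4]
position: [0.6433, 0.1591, 0.086]
ft_force: [-8.6, 0.6, 6.5]
```

```bash

python3 -m crank '[[-0.1,0,0.2,0,0,0,0.6],[0,0,0,0,0,0,0.3],[0,0,0,0,0,0,0.3],[0,0,-3,0,0,0,0.3],[0,0,-3,0,0,0,0.3]]'
python3 -m crank '[[-0.6,5,0,0,0,0,1],[0,0,0,0,0,0,1],[0,0,0,0,0,0,1],[0,0,0,0,0,0,1],[0,0,0,0,0,0,1]]' | egrep "posi|ft_"
python3 -m crank '[[0,0,2,0,0,0,1],[0,0,2,0,0,0,1],[0,0,2,0,0,0,1],[0,0,0,0,0,0,1]]'| egrep "posi|ft_"
python3 -m crank '[[0,-0.6,0,0,0,0,1],[0,-0.6,0,0,0,0,1],[0,-0.6,0,0,0,0,1],[0,-0.6,0,0,0,0,1],[0,0,0,0,0,0,1]]'
python3 -c "
from h import *
ob();c=cur(); print(-rel(C,-.05,.083,c)[:3])"
```

```text
time: 17.25
position: [0.6467, 0.1589, 0.1446]
tool_rot: [1.0, -0.025, 0.001, 0.0]
ft_force: [0.0, 0.8, 1.4]
grip_width: 0.0608
grip_force: 0.0
position: [0.6374, 0.1102, 0.144]
ft_force: [-0.8, -0.7, -0.4]
position: [0.6355, 0.1093, 0.0812]
ft_force: [1.2, 0.9, 0.0]
time: 19.0
position: [0.6385, 0.134, 0.0846]
tool_rot: [1.0, -0.025, 0.0, -0.0]
ft_force: [-0.2, 0.4, -0.7]
grip_width: 0.0002
grip_force: 0.0
t 19.0 p [0.6385 0.134  0.0846] eul [-0.0493 -0.0006 -3.1414] f [-0.1787  0.4141 -0.7395] w 0.0002 gf 0.0 q [0.0359 0.8304 1.4907 0.0002 0.8199 1.6559]
[-1.6175 12.7916 -0.1557]
```

```bash

python3 -m crank '[[-0.1,-0.4,0,0,0,0,1],[0,-0.4,0,0,0,0,1],[0,-0.3,0,0,0,0,1],[0,0,0,0,0,0,1]]'| egrep "posi|ft_"
for i in 1 2 3 4 5; do python3 -m crank '[[0,-0.15,0,0,0,0,1],[0,0,0,0,0,0,1]]' | egrep 'posi|ft_force'; done
```

```text
position: [0.638, 0.1447, 0.0842]
ft_force: [-0.3, 1.1, 0.5]
position: [0.6381, 0.1459, 0.0842]
ft_force: [0.6, -0.3, -0.3]
position: [0.6381, 0.1473, 0.0842]
ft_force: [0.2, -0.8, -1.2]
position: [0.6381, 0.1475, 0.0842]
ft_force: [-0.4, -4.6, 0.7]
position: [0.6382, 0.1477, 0.0842]
ft_force: [-0.8, -8.6, 1.3]
position: [0.6382, 0.1479, 0.0842]
ft_force: [-1.0, -13.2, 1.8]
```

```bash

python3 -m crank '[[0,1.5,0,0,0,0,1],[0,0,-4,0,0,0,0.5],[0,0,-3,0,0,-0.158,0.31],[0,0,0,0,0,-0.158,0.31],[0,0,0,0,0,0,0.31]]' | grep posi
python3 -c "
from h import *
ob();c=cur(); print(rel((.4391,.0549),.266,.0745,c))"
```

```text
position: [0.6377, 0.1369, 0.1548]
t 21.38 p [0.6377 0.1369 0.1548] eul [ 0.2636 -0.0011 -3.141 ] f [ 0.1981 -0.6428 -0.6713] w 0.0327 gf 0.0 q [0.0402 0.7296 1.4673 0.0009 0.9438 1.3469]
[-21.3124   2.7463   8.028    0.       0.      -0.0024]
```

```bash

python3 -m crank '[[-5.3,0.7,0,0,0,0,0.31],[-5.3,0.7,0,0,0,0,0.31],[-5.3,0.7,0,0,0,0,0.31],[-5.2,0.6,0,0,0,0,0.31],[0,0,0,0,0,0,0.31]]' | grep posi
python3 -m crank '[[0,0,0,0,0,0,0.31],[0,0,0,0,0,0,0.31]]' | grep posi
python3 -c "
from h import *
ob();c=cur(); print(rel((.4391,.0549),.266,.0745,c))
crop(cams.camera('top'),165,170,160,140,5,'pics/d4.png')"
```

```text
position: [0.4355, 0.0553, 0.1536]
position: [0.443, 0.0554, 0.1543]
t 22.25 p [0.443  0.0554 0.1543] eul [ 0.2653 -0.0023  3.1408] f [ 0.4213  0.2553 -0.1073] w 0.0599 gf 0.0 q [-0.1269  0.5435  1.996   0.0003  0.5996  1.1784]
[-0.391  -0.0512  7.9757  0.      0.     -0.0007]
```

View pics/d4.png

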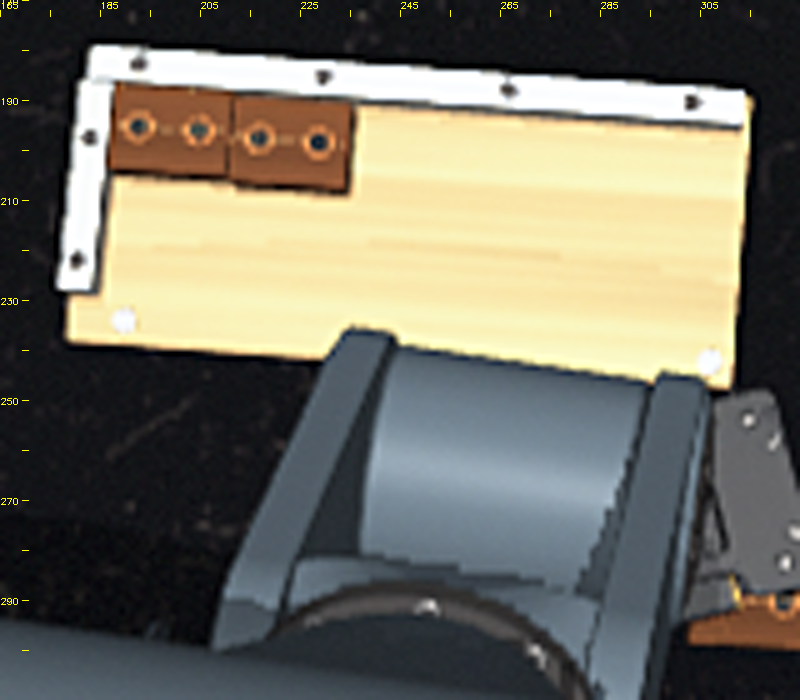

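Blanks 0 and 1 sit tight at the stop, with edges to about (235,208). Next I'm gripping blank 2.

```bash

python3 -m crank '[[-0.4,-0.05,3,0,0,0,0.31],[0,0,3,0,0,0,0.31],[0,0,2,0,0,0,0.31],[0,0,0,0,0,0,0.31]]' 15| egrep "posi|ft_"
python3 -m crank '[[0,0,0,0,0,0,0.6],[0,0,0,0,0,0,0.6],[0,0,0,0,0,0,0.6],[0,0,0,0,0,0,0.6]]' 15
python3 -m crank '[[0,0,-3,0,0,0,0.6],[0,0,-3,0,0,0,0.6],[0,0,-2,0,0,0,0.6],[0,0,0,0,0,0,0.6]]' 15| egrep "posi|ft_"
python3 -c "
from h import *
ob();c=cur()
print(rel(fx(-.024,-.155),-.05,.083,c))"
```

```text
position: [0.4374, 0.0551, 0.0729]
ft_force: [-0.4, -0.5, 0.7]
time: 23.3
position: [0.4375, 0.0548, 0.0748]
tool_rot: [0.991, 0.132, 0.001, 0.0]
ft_force: [-0.3, 0.3, 2.9]
grip_width: 0.0519
grip_force: 15.0
position: [0.4378, 0.0547, 0.1555]
ft_force: [0.3, -0.3, -0.8]
t 23.8 p [0.4378 0.0547 0.1555] eul [ 0.2659 -0.0034  3.1402] f [ 0.3012 -0.3215 -0.7902] w 0.0519 gf 15.0 q [-0.1299  0.5369  2.0087 -0.      0.5924  1.175 ]
[19.8556 -0.0518  7.249   0.      0.      0.3159]
```

```bash

python3 -m crank '[[5,0,0,0,0,0,0.6],[5,0,0,0,0,0,0.6],[5,0,0,0,0,0,0.6],[4.8,0,0,0,0,0.158,0.6],[0,0,0,0,0,0.158,0.6]]' | grep posi
python3 -m crank '[[0,0,0,0,0,0,0.6],[0,0,0,0,0,0,0.6],[0,0,0,0,0,0,0.6]]' | grep posi
python3 -c "
from h import *
ob();c=cur()
print(rel(fx(-.024,-.155),-.05,.0845,c))"
```

```text
position: [0.6318, 0.1075, 0.1529]
position: [0.6275, 0.1066, 0.1539]
t 24.8 p [0.6275 0.1066 0.1539] eul [-0.0492  0.0011  3.1416] f [ 0.3743 -0.4698 -0.7909] w 0.0518 gf 15.0 q [-0.007   0.7146  1.5095  0.      0.9186  1.6131]
[ 0.1744 -0.0843  6.9424  0.      0.      0.0008]
```

```bash

python3 -m crank '[[0.1,0,3,0,0,0,0.6],[0,0,3,0,0,0,0.6],[0,0,0.9,0,0,0,0.6],[0,0,0,0,0,0,0.6]]' | egrep "posi|ft_"
python3 -m crank '[[0.2,0,0,0,0,0,0.6],[0.2,0,0,0,0,0,0.6],[0,0,0,0,0,0,0.6]]'| egrep "posi|ft_"
for i in 1 2 3; do python3 -m crank '[[0.15,0,0,0,0,0,0.6],[0,0,0,0,0,0,0.6]]'| egrep "posi|ft_"; done
```

```text
position: [0.629, 0.1067, 0.085]
ft_force: [-0.4, -0.2, -0.6]
position: [0.6323, 0.1067, 0.0858]
ft_force: [-3.7, 0.4, 1.5]
position: [0.6327, 0.1067, 0.0851]
ft_force: [-6.2, -0.2, 3.2]
position: [0.633, 0.1067, 0.0848]
ft_force: [-8.1, 0.8, 3.4]
position: [0.6334, 0.1067, 0.0845]
ft_force: [-8.8, 0.5, 3.5]
```

```bash

python3 -m crank '[[-0.1,0,0.2,0,0,0,0.6],[0,0,0,0,0,0,0.3],[0,0,0,0,0,0,0.3],[0,0,-3,0,0,0,0.3],[0,0,-3,0,0,0,0.3]]' | grep posi
python3 -m crank '[[-0.1,5,0,0,0,0,1],[0,0,0,0,0,0,1],[0,0,0,0,0,0,1],[0,0,0,0,0,0,1],[0,0,0,0,0,0,1]]' | egrep "posi|ft_"
python3 -m crank '[[0,0,2,0,0,0,1],[0,0,2,0,0,0,1],[0,0,2,0,0,0,1],[0,0,0,0,0,0,1]]'| egrep "posi|ft_"
python3 -m crank '[[0,-0.6,0,0,0,0,1],[0,-0.6,0,0,0,0,1],[0,-0.6,0,0,0,0,1],[0,-0.6,0,0,0,0,1],[0,0,0,0,0,0,1]]' | grep posi
python3 -m crank '[[0,-0.4,0,0,0,0,1],[0,-0.4,0,0,0,0,1],[0,-0.3,0,0,0,0,1],[0,0,0,0,0,0,1]]'| egrep "posi|ft_"
for i in 1 2 3 4; do python3 -m crank '[[0,-0.15,0,0,0,0,1],[0,0,0,0,0,0,1]]' | egrep 'posi|ft_force'; done
```

```text
position: [0.6378, 0.1062, 0.1439]
position: [0.6332, 0.0574, 0.143]
ft_force: [-0.0, -0.3, -0.0]
position: [0.6314, 0.0566, 0.0802]
ft_force: [-0.0, -0.7, 0.2]
position: [0.6344, 0.0812, 0.0836]
position: [0.6349, 0.0918, 0.0832]
ft_force: [0.5, 0.4, -0.5]
position: [0.635, 0.093, 0.0832]
ft_force: [0.2, -0.1, 0.1]
position: [0.6351, 0.0945, 0.0832]
ft_force: [-0.0, 0.4, -0.3]
position: [0.6351, 0.0955, 0.0832]
ft_force: [-0.5, -2.3, 0.4]
position: [0.6352, 0.0957, 0.0833]
ft_force: [-1.2, -7.3, 1.3]
```

```bash

python3 -m crank '[[0,1.5,0,0,0,0,1],[0,0,-4,0,0,0,0.5],[0,0,-3,0,0,-0.018,0.31],[0,0,0,0,0,0,0.31],[0,0,0,0,0,0,0.31]]' | grep posi
python3 -c "
from h import *
ob();c=cur(); print(rel((.4408,-.0206),-.032,.0745,c))
im=cams.camera('top');crop(im,165,170,160,140,5,'pics/d5.png')"
```

```text
position: [0.6338, 0.0824, 0.1525]
t 30.93 p [0.6338 0.0824 0.1525] eul [-0.0327  0.0014 -3.1412] f [-1.4105 -0.0987  0.4021] w 0.0329 gf 0.0 q [-0.0455  0.7194  1.5027  0.0005  0.9209  1.5578]
[-18.9576  10.9243   7.802    0.       0.      -0.0007]
```

```bash

python3 -m crank '[[-4.75,2.75,0,0,0,0,0.31],[-4.75,2.75,0,0,0,0,0.31],[-4.75,2.7,0,0,0,0,0.31],[-4.7,2.7,0,0,0,0,0.31],[0,0,0,0,0,0,0.31]]' | grep posi
python3 -m crank '[[0,0,0,0,0,0,0.31],[0,0,0,0,0,0,0.31]]' | grep posi
python3 -c "
from h import *
ob();c=cur(); print(rel((.4408,-.0206),-.032,.0745,c))
im=cams.camera('top');crop(im,165,170,195,140,4,'pics/d6.png')"
```

```text
position: [0.4363, -0.0203, 0.1521]
position: [0.4431, -0.0203, 0.153]
t 31.85 p [ 0.4431 -0.0203  0.153 ] eul [-0.0313 -0.0015  3.1413] f [-0.7364 -0.4499 -0.3628] w 0.0599 gf 0.0 q [-0.2988  0.5443  2.0033  0.0002  0.5924  1.3032]
[-0.2336  0.0365  7.8493  0.      0.      0.0007]
```

View pics/d6.png

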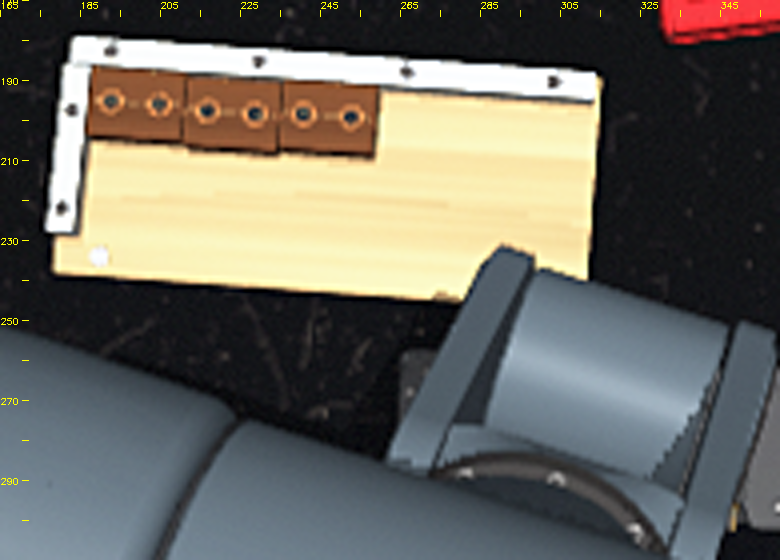

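Three blanks are in a row, with holes running from (192,195) to (252,199) and blank 1 perhaps a hair off the fence. I'm gripping blank 3.

```bash

python3 -m crank '[[-0.2,0,3,0,0,0,0.31],[0,0,3,0,0,0,0.31],[0,0,1.9,0,0,0,0.31],[0,0,0,0,0,0,0.31]]' 15| egrep "posi|ft_"
python3 -m crank '[[0,0,0,0,0,0,0.6],[0,0,0,0,0,0,0.6],[0,0,0,0,0,0,0.6],[0,0,0,0,0,0,0.6]]' 15
python3 -m crank '[[0,0,-3,0,0,0,0.6],[0,0,-3,0,0,0,0.6],[0,0,-2,0,0,0,0.6],[0,0,0,0,0,0,0.6]]' 15| egrep "posi|ft_"
python3 -c "
from h import *
ob();c=cur()
print(rel(fx(-.024,-.207),-.05,.0845,c))"
```

```text
position: [0.4398, -0.0198, 0.073]
ft_force: [-0.4, -0.7, 0.4]
time: 32.9
position: [0.4399, -0.0204, 0.0748]
tool_rot: [1.0, -0.016, 0.001, 0.0]
ft_force: [-0.3, -0.1, 3.7]
grip_width: 0.0516
grip_force: 15.0
position: [0.4402, -0.0205, 0.1555]
ft_force: [-0.5, -0.5, -0.5]
t 33.4 p [ 0.4402 -0.0205  0.1555] eul [-0.0322 -0.0035  3.1406] f [-0.4964 -0.4853 -0.4548] w 0.0518 gf 15.0 q [-0.3011  0.5365  2.01    0.      0.5914  1.3018]
[18.3924 -8.1918  7.0982  0.      0.      0.0178]
```

```bash

python3 -m crank '[[4.6,-2.05,0,0,0,0,0.6],[4.6,-2.05,0,0,0,0,0.6],[4.6,-2.05,0,0,0,0,0.6],[4.6,-2.05,0,0,0,0.018,0.6],[0,0,0,0,0,0,0.6]]' | grep posi
python3 -m crank '[[0,0,0,0,0,0,0.6],[0,0,0,0,0,0,0.6],[0,0,0,0,0,0,0.6]]' | grep posi
python3 -c "
from h import *
ob();c=cur()
print(rel(fx(-.024,-.207),-.05,.0845,c))"
```

```text
position: [0.6293, 0.0568, 0.1529]
position: [0.6251, 0.0552, 0.1541]
t 34.4 p [0.6251 0.0552 0.1541] eul [-0.0509  0.0014  3.1416] f [0.9255 0.1446 0.0649] w 0.0523 gf 15.0 q [-0.0897  0.7051  1.5336 -0.0001  0.9043  1.5321]
[ 0.1583 -0.0302  6.9568  0.      0.     -0.0009]
```

```bash

python3 -m crank '[[0.1,0,3,0,0,0,0.6],[0,0,3,0,0,0,0.6],[0,0,0.9,0,0,0,0.6],[0,0,0,0,0,0,0.6]]' | egrep "posi|ft_"
python3 -m crank '[[0.2,0,0,0,0,0,0.6],[0.2,0,0,0,0,0,0.6],[0,0,0,0,0,0,0.6]]'| egrep "posi|ft_"
for i in 1 2 3; do python3 -m crank '[[0.15,0,0,0,0,0,0.6],[0,0,0,0,0,0,0.6]]'| egrep "posi|ft_"; done
```

```text
position: [0.6268, 0.0555, 0.0851]
ft_force: [0.5, 0.2, -1.0]
position: [0.6306, 0.0555, 0.0859]
ft_force: [-2.8, -0.9, 0.9]
position: [0.6308, 0.0556, 0.0851]
ft_force: [-5.3, -0.2, 1.9]
position: [0.631, 0.0556, 0.0848]
ft_force: [-7.0, -0.1, 2.5]
position: [0.6312, 0.0557, 0.0845]
ft_force: [-9.0, -0.4, 3.4]
```

```bash

python3 -m crank '[[-0.1,0,0.2,0,0,0,0.6],[0,0,0,0,0,0,0.3],[0,0,0,0,0,0,0.3],[0,0,-3,0,0,0,0.3],[0,0,-3,0,0,0,0.3]]' | grep posi
python3 -m crank '[[-0.1,5,0,0,0,0,1],[0,0,0,0,0,0,1],[0,0,0,0,0,0,1],[0,0,0,0,0,0,1],[0,0,0,0,0,0,1]]' | egrep "posi|ft_"
python3 -m crank '[[0,0,2,0,0,0,1],[0,0,2,0,0,0,1],[0,0,2,0,0,0,1],[0,0,0,0,0,0,1]]'| egrep "posi|ft_"
python3 -m crank '[[0,-0.6,0,0,0,0,1],[0,-0.6,0,0,0,0,1],[0,-0.6,0,0,0,0,1],[0,-0.6,0,0,0,0,1],[0,0,0,0,0,0,1]]' | grep posi
python3 -m crank '[[0,-0.4,0,0,0,0,1],[0,-0.4,0,0,0,0,1],[0,-0.3,0,0,0,0,1],[0,0,0,0,0,0,1]]'| egrep "posi|ft_"
for i in 1 2 3 4; do python3 -m crank '[[0,-0.15,0,0,0,0,1],[0,0,0,0,0,0,1]]' | egrep 'posi|ft_force'; done
```

```text
position: [0.6356, 0.0552, 0.1439]
position: [0.6311, 0.0063, 0.143]
ft_force: [0.3, -1.0, -0.2]
position: [0.6293, 0.0057, 0.0803]
ft_force: [0.1, -0.1, 0.2]
position: [0.6324, 0.0301, 0.0835]
position: [0.6328, 0.0407, 0.0832]
ft_force: [0.4, -0.9, -0.2]
position: [0.6329, 0.042, 0.0832]
ft_force: [0.2, -0.2, 0.2]
position: [0.633, 0.0434, 0.0832]
ft_force: [-0.3, -0.5, 0.1]
position: [0.6331, 0.0436, 0.0833]
ft_force: [-0.4, -4.6, -0.3]
position: [0.6332, 0.0438, 0.0833]
ft_force: [-1.3, -9.7, -0.2]
```

```bash

python3 -m crank '[[0,1.5,0,0,0,0,1],[0,0,-4,0,0,0,1],[-4.5,-3,0,0,0,0,1],[0,-2.1,0,0,0,0,1],[0,0,0,0,0,0,1]]' | grep posi
python3 -m crank '[[0,0,2,0,0,0,1],[0,0,2,0,0,0,1],[0,0,0,0,0,0,1]]' | egrep "posi|ft"
python3 -c "
from h import *
ob();c=cur(); print(-rel(C,-.05,.083,c)[:3])"
```

```text
position: [0.5905, 0.0858, 0.1234]
position: [0.5902, 0.0838, 0.0817]
ft_force: [-0.6, -0.1, 0.4]
t 40.9 p [0.5902 0.0838 0.0817] eul [-0.0509  0.0022  3.1415] f [-0.6121 -0.0811  0.3719] w 0.0004 gf 0.0 q [-0.0463  0.7885  1.6421 -0.0001  0.7132  1.5755]
[-6.1654 18.0619  0.1327]
```

```bash

python3 -m crank '[[0.4,0,0,0,0,0,1],[0.4,0,0,0,0,0,1],[0.2,0,0,0,0,0,1],[0,0,0,0,0,0,1]]' | egrep "posi|ft"
for i in 1 2 3 4 5 6; do python3 -m crank '[[0.15,0,0,0,0,0,1],[0,0,0,0,0,0,1]]' | egrep 'posi|ft_force'; done
```

```text
position: [0.6004, 0.0841, 0.0837]
ft_force: [0.5, 0.2, 0.7]
position: [0.6007, 0.0841, 0.0832]
ft_force: [-2.6, 0.0, 1.1]
position: [0.6009, 0.0841, 0.0831]
ft_force: [-5.1, 0.7, 4.5]
position: [0.6012, 0.0841, 0.083]
ft_force: [-7.3, 0.6, 6.5]
position: [0.6014, 0.0841, 0.0829]
ft_force: [-10.2, -0.2, 8.0]
position: [0.6016, 0.0842, 0.0828]
ft_force: [-12.8, -0.1, 9.9]
position: [0.6018, 0.0842, 0.0827]
ft_force: [-14.0, 0.3, 11.0]
```

```bash

for k in 1 2 3; do
python3 -m crank '[[-1.5,0,-0.1,0,0,0,1],[0,-2.6,0,0,0,0,1],[0,-2.6,0,0,0,0,1],[0,0,0,0,0,0,1]]' | egrep "posi|ft"
python3 -m crank '[[0.4,0,0,0,0,0,1],[0.4,0,0,0,0,0,1],[0,0,0,0,0,0,1]]' | egrep "posi|ft"
for i in 1 2 3; do python3 -m crank '[[0.2,0,0,0,0,0,1],[0,0,0,0,0,0,1]]' | egrep 'posi|ft_force'; done; done
```

```text
position: [0.5976, 0.1378, 0.0844]
ft_force: [-0.1, -0.4, 0.5]
position: [0.6036, 0.1352, 0.084]
ft_force: [-2.8, 0.8, 2.3]
position: [0.6039, 0.1353, 0.084]
ft_force: [-7.1, -0.7, 5.8]
position: [0.6041, 0.1353, 0.0839]
ft_force: [-9.0, -0.3, 8.9]
position: [0.6045, 0.1353, 0.0839]
ft_force: [-12.9, 0.1, 11.4]
position: [0.5995, 0.1894, 0.0855]
ft_force: [-0.2, 0.6, 0.1]
position: [0.6062, 0.187, 0.0851]
ft_force: [-1.3, -1.2, 0.4]
position: [0.6065, 0.187, 0.085]
ft_force: [-4.6, -1.8, 3.4]
position: [0.6068, 0.1871, 0.085]
ft_force: [-7.0, -1.6, 5.9]
position: [0.6071, 0.1871, 0.0849]
ft_force: [-10.9, -1.6, 8.1]
position: [0.6009, 0.2418, 0.0865]
ft_force: [-0.7, -0.0, 0.5]
position: [0.6085, 0.239, 0.0862]
ft_force: [-0.2, 0.2, 0.8]
position: [0.6091, 0.2392, 0.0861]
ft_force: [-2.0, -1.5, 1.0]
position: [0.6095, 0.2393, 0.086]
ft_force: [-5.9, -1.7, 3.8]
position: [0.6097, 0.2393, 0.086]
ft_force: [-9.0, -1.4, 6.3]
```

```bash

python3 -m crank '[[-2,0,0,0,0,0,1],[-2,0,-5,0,0,0,0.6],[0,0,-5,0,0,0,0.5],[-1,5.5,-2,0,0,-0.18,0.5],[0,0,0,0,0,-0.18,0.5]]' | egrep "posi|ft"
python3 -m crank '[[0,0,0,0,0,-0.18,0.5],[0,0,0,0,0,-0.18,0.5],[0,0,0,0,0,-0.18,0.5],[0,0,0,0,0,-0.18,0.5],[0,0,0,0,0,-0.18,0.5]]' | egrep "posi|ft"
python3 -m crank '[[0,0,0,0,0,-0.18,0.5],[0,0,0,0,0,-0.18,0.5],[0,0,0,0,0,0,0.5],[0,0,0,0,0,0,0.5]]' | egrep "posi|ft"
python3 -c "
from h import *
ob();c=cur(); print(rel((.411,-.295),np.pi/2,.12,c))"
```

```text
position: [0.5623, 0.1849, 0.2089]
ft_force: [0.5, 0.4, 0.2]
position: [0.5621, 0.1873, 0.2066]
ft_force: [0.9, 0.6, -0.6]
position: [0.5615, 0.1872, 0.2064]
ft_force: [0.5, -0.2, 0.5]
t 49.52 p [0.5615 0.1872 0.2064] eul [ 1.5673 -0.0002  3.1404] f [ 0.5376 -0.2046  0.5184] w 0.043 gf 0.0 q [0.1332 0.5919 1.5971 0.     0.9514 0.1366]
[-48.2742 -14.8868   8.6394   0.       0.      -0.0035]
```

```bash

for i in 1 2; do python3 -m crank '[[-5.4,-1.65,0,0,0,0,0.5],[-5.4,-1.65,0,0,0,0,0.5],[-5.4,-1.65,0,0,0,0,0.5],[-5.4,-1.65,0,0,0,0,0.5]]' | egrep "posi|ft"; done
python3 -m crank '[[-5.1,-1.7,0,0,0,0,0.5],[0,0,0,0,0,0,0.5],[0,0,0,0,0,0,0.5],[0,0,0,0,0,0,0.5]]' | egrep "posi|ft"
python3 -c "
from h import *
ob();c=cur(); print(rel((.411,-.295),np.pi/2,.12,c))
im=cams.camera('top');cv2.imwrite('pics/e1.png',cv2.cvtColor(im,cv2.COLOR_RGB2BGR));crop(im,165,170,160,140,5,'pics/e1c.png')"
```

```text
position: [0.4948, -0.0304, 0.2065]
ft_force: [0.9, -0.4, -0.2]
position: [0.4283, -0.2468, 0.2065]
ft_force: [0.5, -0.2, -0.6]
position: [0.4118, -0.2942, 0.2062]
ft_force: [-0.9, -0.1, 0.4]
t 51.02 p [ 0.4118 -0.2942  0.2062] eul [ 1.571  -0.0009 -3.1411] f [-0.8855 -0.1048  0.4313] w 0.0431 gf 0.0 q [-0.8415  0.4996  1.8112  0.0003  0.8318 -0.8419]
[-0.0797 -0.0837  8.6178  0.      0.      0.0002]
```

View pics/e1.png

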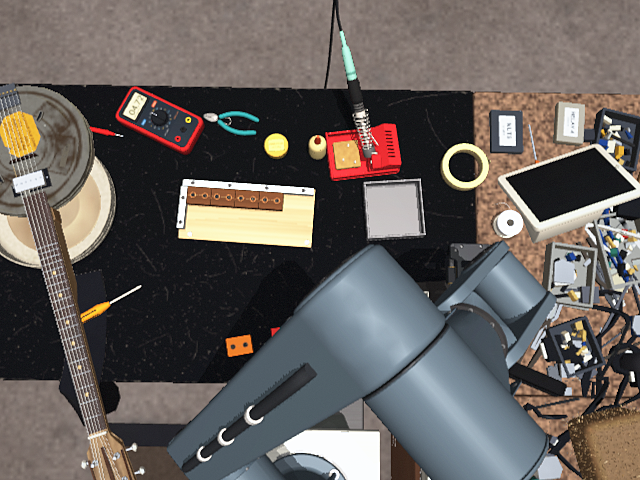

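View pics/e1c.png

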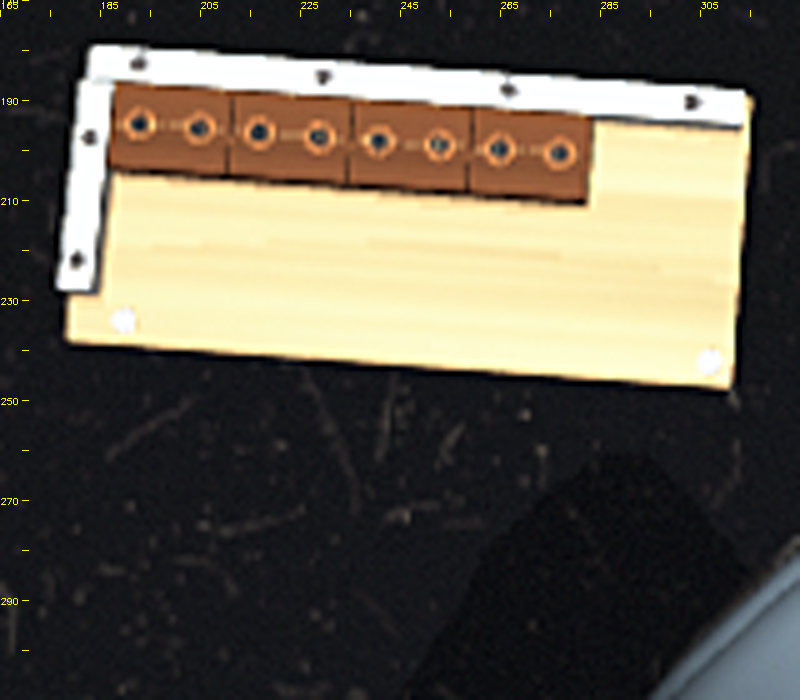

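The four blanks form one straight row against the fence and stop: holes from (192,195) to (276,200), no gaps. The bystanders are unmoved. I'm gripping the scoop handle.

```bash

python3 -m crank '[[0,-0.1,4,0,0,0,0.5],[0,0,4,0,0,0,0.5],[0,0,3,0,0,0,0.5],[0,0,1.2,0,0,0,0.5],[0,0,0,0,0,0,0.5]]' | egrep "posi|ft"
python3 -m crank '[[0,0,0,0,0,0,1],[0,0,0,0,0,0,1],[0,0,0,0,0,0,1],[0,0,0,0,0,0,1],[0,0,0,0,0,0,1]]' 45
python3 -m crank '[[0,0,-1,0,0,0,1],[0,0,-1,0,0,0,1],[0,0,-1,0,0,0,1],[0,0,-1,0,0,0,1],[0,0,0,0,0,0,1]]' 
python3 -c "
from h import *
ob()
s=cams.camera('scene');cv2.imwrite('pics/e2.png',cv2.cvtColor(s,cv2.COLOR_RGB2BGR));crop(s,280,200,180,150,4,'pics/e2c.png')
im=cams.camera('top');cv2.imwrite('pics/e2t.png',cv2.cvtColor(im,cv2.COLOR_RGB2BGR))"
```

```text
position: [0.4108, -0.295, 0.0839]
ft_force: [-0.2, -0.5, 0.2]
time: 52.32
position: [0.4108, -0.296, 0.0846]
tool_rot: [0.708, 0.707, -0.0, 0.0]
ft_force: [0.1, -1.1, 1.8]
grip_width: 0.0133
grip_force: 45.0
time: 52.95
position: [0.411, -0.2961, 0.1253]
tool_rot: [0.707, 0.707, -0.0, 0.001]
ft_force: [0.0, -0.9, -1.3]
grip_width: 0.0134
grip_force: 45.0
t 52.95 p [ 0.411  -0.2961  0.1253] eul [1.5698 0.0016 3.1401] f [ 0.0475 -0.9198 -1.2647] w 0.0134 gf 45.0 q [-0.8452  0.6448  1.8622  0.      0.6324 -0.8442]
```

```bash

python3 -m crank '[[0,0.5,-0.5,0,0,0,1],[-0.3,1.2,-0.5,0,0,0,1],[-0.5,2,-0.5,0,0,0,1],[-0.5,2.2,0,0,0,0,1],[-0.5,2.2,0,0,0,0,1]]' | egrep "posi|ft"
python3 -m crank '[[-0.5,2.2,0,0,0,0,1],[-0.5,2.2,0,0,0,0,1],[-0.5,2.2,0,0,0,0,1],[-0.5,2.2,0,0,0,0,1],[-0.5,1.8,0,0,0,0,1]]' | egrep "posi|ft"
python3 -m crank '[[-0.5,1.2,0,0,0,0,1],[0,0.6,0.3,0,0,0,1],[0,0.1,0.5,0,0,0,1],[0,0,0.3,0,0,0,1],[0,0,0,0,0,0,1]]' 
python3 -c "
from h import *
ob();c=cur();print(rel((.617,-.344),np.pi/2,.129,c))
s=cams.camera('scene');cv2.imwrite('pics/e3.png',cv2.cvtColor(s,cv2.COLOR_RGB2BGR))
im=cams.camera('top');cv2.imwrite('pics/e3t.png',cv2.cvtColor(im,cv2.COLOR_RGB2BGR))
a=cv2.imread('pics/e1.png')[175:250,170:325].astype(int);b=cv2.imread('pics/e3t.png')[175:250,170:325].astype(int);print('fixdiff',np.abs(a-b).mean(),(np.abs(a-b).max(2)>40).sum())
x=cv2.imread('pics/e3.png')[180:360,270:450];y=cv2.imread('pics/e3t.png')[150:330,340:490]
cv2.imwrite('pics/e3m.png',np.hstack([cv2.resize(x,(400,400),interpolation=2),cv2.resize(y,(333,400),interpolation=2)]))"
```

```text
position: [0.4933, -0.3142, 0.1396]
ft_force: [0.8, -0.9, -0.5]
position: [0.5994, -0.3389, 0.1393]
ft_force: [-1.5, 0.0, -1.6]
time: 54.92
position: [0.6158, -0.3436, 0.1276]
tool_rot: [0.708, 0.707, -0.0, -0.001]
ft_force: [-0.6, 0.1, -0.5]
grip_width: 0.0134
grip_force: 45.0
t 54.92 p [ 0.6158 -0.3436  0.1276] eul [ 1.5695 -0.0011 -3.1401] f [-0.6264  0.1368 -0.4969] w 0.0134 gf 45.0 q [-0.667   0.8244  1.3262 -0.0001  0.9928 -0.6657]
[-0.0386  0.1159 -0.1375  0.      0.     -0.0013]
fixdiff 10.133562724014338 1141
```

View pics/e3m.png

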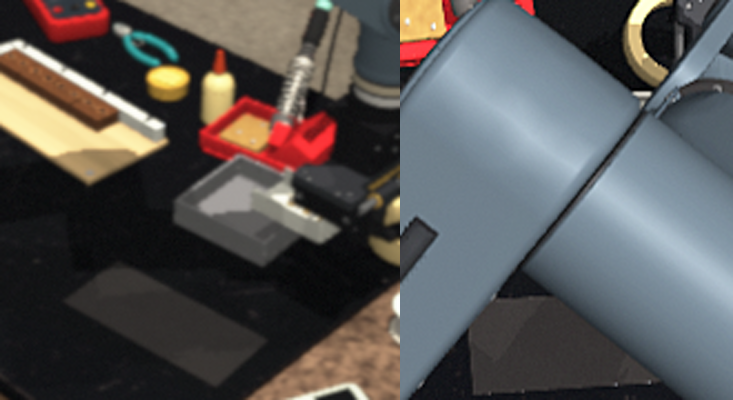

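The scene view shows the scoop over the tray with its mouth over the near-right part. The fixture row looks intact. Now I'm tipping it about the lip.

```bash

python3 -m crank '[[0.36,0,-0.65,0,-0.05,0,1],[0.72,0,-1.3,0,-0.1,0,1],[0.72,0,-1.3,0,-0.1,0,1],[0.36,0,-0.65,0,-0.05,0,1],[0,0,0,0,0,0,1]]'
cat >> h.py <<'E'
def lip():
    o=robot.get_obs();M=R.from_quat(o["tool_rot"]).as_matrix();print("lip",o["position"]+M@[.129,0,.072],"tilt",np.arccos(-M[2,2]),"q",o["q"],"f",o["ft_force"])
E
python3 -c "
from h import *
lip()"
```

```text
time: 55.65
position: [0.6168, -0.3171, 0.1652]
tool_rot: [0.699, 0.699, -0.105, 0.106]
ft_force: [-1.4, -0.1, -0.9]
grip_width: 0.0136
grip_force: 45.0
lip [ 0.6168 -0.2151  0.0583] tilt 0.29951371484630096 q [-0.5495  0.7433  1.4325 -0.3457  0.8359 -0.3336] f [-1.4017 -0.0611 -0.8884]
```

```bash

python3 -m crank '[[0.36,0,-0.65,0,-0.05,0,1],[0.36,0,-0.65,0,-0.05,0,1],[0.36,0,-0.65,0,-0.05,0,1],[0.36,0,-0.65,0,-0.05,0,1],[0,0,0,0,0,0,1]]' | egrep ft_
for i in 1 2; do python3 -m crank '[[0.22,0,-0.39,0,-0.03,0,1],[0,0,0,0,0,0,1],[0.22,0,-0.39,0,-0.03,0,1],[0,0,0,0,0,0,1],[0,0,0,0,0,0,1]]' | egrep ft_; done
python3 -c "
from h import *
lip()"
```

```text
ft_force: [-0.4, -0.4, -1.1]
ft_force: [1.6, 0.3, -0.3]
ft_force: [-0.1, 0.6, -0.9]
lip [ 0.6169 -0.2169  0.0588] tilt 0.6194453812586039 q [-0.4044  0.7187  1.5215 -0.8212  0.8175  0.1511] f [-0.1305  0.5559 -0.893 ]
```

```bash

for i in 1 2; do python3 -m crank '[[0.22,0,-0.39,0,-0.03,0,1],[0,0,0,0,0,0,1],[0.29,0,-0.52,0,-0.04,0,1],[0,0,0,0,0,0,1],[0,0,0,0,0,0,1]]' | egrep ft_; done
for i in 1 2; do python3 -m crank '[[0.36,0,-0.65,0,-0.05,0,1],[0,0,0,0,0,0,1],[0.36,0,-0.65,0,-0.05,0,1],[0,0,0,0,0,0,1],[0,0,0,0,0,0,1]]' | egrep ft_; done
python3 -c "
from h import *
lip()
s=cams.camera('scene');crop(s,330,230,110,90,7,'pics/f1.png');cv2.imwrite('pics/f1s.png',cv2.cvtColor(s,cv2.COLOR_RGB2BGR))"
```

```text
ft_force: [0.4, -0.2, -1.2]
ft_force: [0.4, 0.4, -0.1]
ft_force: [0.4, 1.0, -0.9]
ft_force: [0.7, 0.2, -0.0]
lip [ 0.6169 -0.217   0.0601] tilt 0.9590816876150847 q [-0.2438  0.7664  1.5782 -1.2396  0.998   0.5988] f [ 0.7063  0.1909 -0.0018]
```

```bash

python3 -m crank '[[0.36,0,-0.65,0,-0.05,0,1],[0,0,0,0,0,0,1],[-0.4,0,0,0,0,0,1],[0.4,0,0,0,0,0,1],[0,0,0,0,0,0,1]]' | egrep ft_
python3 -m crank '[[-0.4,0,0,0,0,0,1],[0.4,0,0,0,0,0,1],[-0.4,0,0,0,0,0,1],[0.4,0,0,0,0,0,1],[0,0,0,0,0,0,1]]' | egrep ft_
python3 - <<'E'
from h import *
lip()
f=[]
for i in range(10):
    s=cams.camera('scene');f.append(robot.get_obs()["ft_force"])
print(np.mean(f,0),np.std(f,0))
a=cv2.cvtColor(cv2.imread('pics/f1s.png'),cv2.COLOR_BGR2RGB)
E
```

```text
ft_force: [0.8, -0.2, -0.2]
ft_force: [0.3, -0.5, -1.2]
lip [ 0.6165 -0.2163  0.0597] tilt 1.009634695039697 q [-0.2203  0.7807  1.5835 -1.2858  1.0375  0.6509] f [ 0.3042 -0.5435 -1.2145]
[ 0.2605 -0.2935 -0.6406] [0.258  0.5304 0.5649]
```

```bash

python3 -m crank '[[-0.72,0,1.3,0,0.1,0,1],[-0.72,0,1.3,0,0.1,0,1],[-0.72,0,1.3,0,0.1,0,1],[-0.72,0,1.3,0,0.1,0,1],[-0.72,0,1.3,0,0.1,0,1]]' | egrep ft_
python3 -m crank '[[-0.72,0,1.3,0,0.1,0,1],[-0.72,0,1.3,0,0.1,0,1],[-0.72,0,1.3,0,0.1,0,1],[-0.72,0,1.3,0,0.1,0,1],[-0.72,0,1.3,0,0.1,0,1]]' | egrep ft_
python3 -m crank '[[0,0,-1,0,0.01,0,1],[0,0,0,0,0,0,1],[0,0,0,0,0,0,1]]' | egrep ft_
python3 - <<'E'
from h import *
lip();ob()
c=cur();print(rel((.413,-.288),np.pi/2,.0855,c))
E
```

```text
ft_force: [-0.7, 0.6, -0.4]
ft_force: [-0.3, -1.4, -1.7]
ft_force: [0.3, -0.3, -1.0]
lip [ 0.6169 -0.2189  0.0775] tilt 0.0012466333322402215 q [-0.6705  0.7992  1.31   -0.0008  1.0313 -0.6705] f [ 0.3448 -0.2887 -0.9587]
t 63.45 p [ 0.6169 -0.3478  0.1496] eul [1.5712 0.0012 3.1412] f [ 0.3448 -0.2887 -0.9587] w 0.0138 gf 45.0 q [-0.6705  0.7992  1.31   -0.0008  1.0313 -0.6705]
[  5.9897 -20.3905   6.4133   0.       0.       0.0004]
```

```bash

python3 -m crank '[[1.2,-4,0,0,0,0,1],[1.2,-4,0,0,0,0,1],[1.2,-4,0,0,0,0,1],[1.2,-4,0,0,0,0,1],[1.3,-4,0,0,0,0,1]]' | egrep posi
python3 -m crank '[[0,0,0,0,0,0,1],[0,0,0,0,0,0,1],[0,0,0,0,0,0,1]]' | egrep posi
python3 - <<'E'
from h import *
c=cur();print(rel((.4165,-.286),np.pi/2,.0855,c))
s=cv2.cvtColor(cams.camera('scene'),cv2.COLOR_RGB2BGR);t=cv2.cvtColor(cams.camera('top'),cv2.COLOR_RGB2BGR)
cv2.imwrite('pics/g1s.png',s);cv2.imwrite('pics/g1t.png',t)
U=lambda im,x,y,w,h,W,H:cv2.resize(im[y:y+h,x:x+w],(W,H),interpolation=2)
cv2.imwrite('pics/g1.png',np.vstack([np.hstack([U(s,340,230,70,70,300,300),U(t,350,170,80,80,300,300)]),np.hstack([U(s,290,270,100,100,300,300),U(t,170,175,150,75,300,300)])]))
E
```

```text
position: [0.4159, -0.2865, 0.1494]
position: [0.4181, -0.2884, 0.1491]
[ 0.2399 -0.163   6.3572  0.      0.      0.0001]
```

View pics/g1.png

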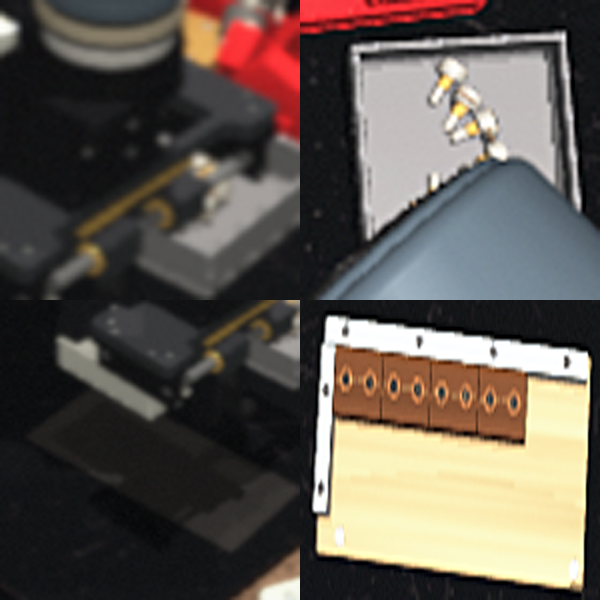

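At least five pots are visible in the tray, the rest hidden by the arm, and the row of blanks is intact. I'm setting the scoop down.

```bash

python3 -m crank '[[0.2,-0.1,2,0,0,0,1],[0,0,2,0,0,0,1],[0,0,1.5,0,0,0,1],[0,0,0.5,0,0,0,1],[0,0,0,0,0,0,1]]' | egrep "posi|ft_"
for i in 1 2 3; do python3 -m crank '[[0,0,0.15,0,0,0,1],[0,0,0,0,0,0,1]]' | egrep "posi|ft_";done
python3 -c "
from h import *
ob()"
```

```text
position: [0.4158, -0.2858, 0.0885]
ft_force: [0.6, -0.5, -1.3]
position: [0.4159, -0.2859, 0.0876]
ft_force: [-0.2, -0.3, -1.7]
position: [0.4157, -0.2857, 0.0858]
ft_force: [-0.2, 0.3, -1.4]
position: [0.4158, -0.2859, 0.0845]
ft_force: [-0.4, 0.5, 3.7]
t 65.92 p [ 0.4158 -0.2859  0.0845] eul [1.5698 0.0005 3.1412] f [-0.4106  0.4951  3.6503] w 0.0137 gf 45.0 q [-0.8242  0.7232  1.8798 -0.0001  0.538  -0.8231]
```

```bash

python3 -m crank '[[0,0,0,0,0,0,0.8],[0,0,0,0,0,0,0.6],[0,0,0,0,0,0,0.5],[0,0,0,0,0,0,0.5],[0,0,0,0,0,0,0.5]]' | egrep "posi|ft_"
python3 -m crank '[[0,0,-2,0,0,0,0.5],[0,0,-4,0,0,0,0.5],[0,0,-5,0,0,0,0.5],[0,0,-5,0,0,0,0.5],[0,0,-4,0,0,0,0.5]]' | egrep "posi|ft_"
python3 -m crank '[[-5,-3.5,0,0,0,0,0.5],[-5,-3.5,0,0,0,0,0.5],[-5,-3.5,0,0,0,0,0.5],[-5,-3.5,0,0,0,0,0.5],[-5,-3.5,0,0,0,0,0.5]]' | egrep "posi"
python3 -m crank '[[-5,-3.5,0,0,0,0,0.5],[0,0,0,0,0,0,0.5],[0,0,0,0,0,0,0.5]]' | egrep "posi|ft"
python3 - <<'E'
from h import *
s=cams.camera('scene');t=cams.camera('top')
cv2.imwrite('pics/h1s.png',cv2.cvtColor(s,cv2.COLOR_RGB2BGR));T=cv2.cvtColor(t,cv2.COLOR_RGB2BGR);cv2.imwrite('pics/h1t.png',T)
a=cv2.imread('pics/e1.png').astype(int)
d=np.abs(a-T)[175:250,170:325];print('fix diff',d.mean(),(d.max(2)>40).sum())
z=cv2.imread('pics/top0.png').astype(int)
for n,(x,y,w,h) in dict(tape=(435,138,60,58),tin=(258,128,36,36),bottle=(305,130,24,34)).items():
    d=np.abs(z-T)[y:y+h,x:x+w].max(2);print(n,(d>40).sum())
# tray: pixels differing from grey floor vs start
g=(np.abs(z-T).max(2)>30)[180:242,362:428].astype(np.uint8)
n,l,st,ce=cv2.connectedComponentsWithStats(g,connectivity=8);print("tray blobs",[(list(ce[i]+[362,180]),st[i,4]) for i in range(1,n) if st[i,4]>8])
# stray changes outside
m=(np.abs(z-T).max(2)>50).astype(np.uint8);n,l,st,ce=cv2.connectedComponentsWithStats(m,connectivity=8)
print("all",[(ce[i].round(0).tolist(),st[i,4]) for i in range(1,n) if st[i,4]>25 and ce[i][1]<375])
# scoop white mask
w=(T.min(2)>150)[270:335,365:470].astype(np.uint8);ys,xs=np.nonzero(w);xs+=365;ys+=270;print("scoop white x",xs.min(),xs.max(),"y",ys.min(),ys.max(),len(xs))
o=(( T[...,2].astype(int)-T[...,0]>60))[270:335,365:470].sum();print('orange px in scoop area',o,((z[...,2]-z[...,0]>60))[270:335,365:470].sum())
for p in((xs.min(),(ys.min()+ys.max())/2),):print(onz("top",p,.015))
E
```

```text
position: [0.4157, -0.2857, 0.0841]
ft_force: [0.5, 0.4, -0.3]
position: [0.4157, -0.2856, 0.2863]
ft_force: [-0.5, 0.2, -0.4]
position: [0.239, -0.5367, 0.2841]
position: [0.2052, -0.5846, 0.2835]
ft_force: [0.6, 0.1, 0.0]
fix diff 1.453964157706093 0
tape 0
tin 0
bottle 0
tray blobs [([np.float64(395.3029411764706), np.float64(205.7941176470588)], np.int32(340)), ([np.float64(384.0886075949367), np.float64(223.73417721518987)], np.int32(79))]
all [([235.0, 199.0], np.int32(1765)), ([395.0, 205.0], np.int32(208)), ([384.0, 224.0], np.int32(56)), ([280.0, 290.0], np.int32(452)), ([184.0, 292.0], np.int32(446)), ([315.0, 290.0], np.int32(460)), ([229.0, 297.0], np.int32(443)), ([405.0, 305.0], np.int32(777)), ([399.0, 301.0], np.int32(35)), ([409.0, 301.0], np.int32(35)), ([500.0, 353.0], np.int32(101)), ([531.0, 351.0], np.int32(27)), ([570.0, 369.0], np.int32(102)), ([595.0, 367.0], np.int32(57)), ([553.0, 372.0], np.int32(45)), ([494.0, 374.0], np.int32(64))]
scoop white x 378 426 y 288 317 1333
orange px in scoop area 0 75
[ 0.4159 -0.1545  0.015 ]
```

```bash
python3 - <<'E'
from h import *
T=cv2.imread('pics/h1t.png').astype(int)
sub=T[178:240,364:428];o=(sub[...,2]-sub[...,0]>45).astype(np.uint8);w=(sub.min(2)>205).astype(np.uint8)
for n,m in(("orange",o),("white",w)):
    k,l,st,ce=cv2.connectedComponentsWithStats(m,connectivity=8);print(n,[((ce[i]+[364,178]).round(0).tolist(),st[i,4]) for i in range(1,k) if st[i,4]>2])
for y in range(12,52): print("".join("o" if o[y,x] else "W" if w[y,x] else "#" if sub[y,x].max()<110 else "." for x in range(12,48)))
E
```

```text
orange [([388.0, 191.0], np.int32(14)), ([393.0, 195.0], np.int32(5)), ([392.0, 199.0], np.int32(17)), ([395.0, 204.0], np.int32(12)), ([400.0, 206.0], np.int32(4)), ([399.0, 212.0], np.int32(13)), ([396.0, 220.0], np.int32(12)), ([384.0, 222.0], np.int32(17))]
white [([391.0, 188.0], np.int32(19)), ([386.0, 195.0], np.int32(6)), ([395.0, 194.0], np.int32(8)), ([390.0, 202.0], np.int32(7)), ([400.0, 202.0], np.int32(15)), ([392.0, 206.0], np.int32(4)), ([403.0, 210.0], np.int32(17)), ([396.0, 214.0], np.int32(8)), ([386.0, 218.0], np.int32(8)), ([400.0, 219.0], np.int32(15)), ([393.0, 219.0], np.int32(10)), ([423.0, 222.0], np.int32(4)), ([386.0, 224.0], np.int32(12)), ([368.0, 225.0], np.int32(3)), ([424.0, 229.0], np.int32(5))]
...........oooWWW...................
...........oooo.....................
..........ooooo.....................
...........Woo....WW................
..........WW...#ooWWW...............
..........W...#..ooWW...............
.........WW...#..W.o.W..............
..............#oooW.................
..............#oooo.................
..............ooooo#.......
[... 419 characters left out ...]
....................ooo.WWWW......
.....................oooo.WW.W......
....................WWooo.W.o.......
..................WWWWooo#..o.......
................#.WW.....#..#.......
.........WW......#.........#........
.........WW............WWW..........
.........WW......WWooo.WWW..........
.........WW....WWWWooo.WWW..........
........ooo....WWWWooo.WWW..........
........oooo.......ooo.WWW..........
.......oooo..........##.............
.....oooo.WW..........#.............
...#oo...WWW........................
.....#.WWWWWW.......................
.....#...W..........................
.....#..............................
.....####...........................
....................................
```

The tray holds six orange clusters, so all six pots are there. The scoop is empty and its middle is about 2 mm from the mat's. The fixture row and the bystanders match the earlier picture.

```bash
python3 -c "
from rig import ticket
print(ticket.hand_in())"
```

```text
the job is handed in; nothing more can be done
None
```

The job is handed in (verdict not shown): in the last pictures all four blanks sit in a tight row against the fence and stop, all six potentiometers are in the tray, the empty scoop is back near the middle of its mat, and the glue bottle, tape and tin are unmoved.

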